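Shaft stack-up with the bearing held ready over the shaft end

ROBOT

A 7-joint arm with a two-finger parallel gripper is mounted at the origin on a cart in front of the work surface, level with it; the furniture and walls round the work are solid. World frame = base frame: x ahead of the robot, y to its left, z up, the work surface at z = 0. Lengths are in m, angles in degrees, forces in N, time in s.
With the tool pointing down it reaches from about 0.425 to 0.825 m from the base axis. Payload 3.6 kg.
Tool frame: the origin (TCP) lies midway between the tips of the shut fingers; the grasp point (between the pads) lies behind it (bot.grip_depth is the z of the grasp point in the tool frame, in m); z points along the fingers, y is the direction in which the jaws open and shut (so a half turn about z gives the same grasp; the last joint's range is limited). The gripper opens to 85 mm and grips with 20 to 120 N. Pads are 22 mm wide; open, the fingers measure 114 mm over their backs; the gripper's body (76 mm by 85 mm) begins 54 mm behind the grasp point. The pads swing forward as they close: fully open they stand 13 mm farther back than shut.
Start: joints at [74.284, 35.231, -0.722, 81.555, 0.464, 63.22, -2.315], TCP at [0.159, -0.63, 0.193] pointing down, gripper open.
Joint ranges: [-178.69, 178.69], [-17.37, 117.87], [-77.05, 75.6], [15.02, 138.74], [-78.02, 258.01], [0.78, 113.62], [-162.83, 162.83]. Speed limits (degrees/s): [159.86, 159.86, 180, 180, 180, 180, 180].

INTERFACE

Orientations are given as a 3x3 rotation matrix whose columns are the frame's x, y, z axes.
In Python, from plant import bot, vision, finder gives the robot as it stands. The module is installed in compiled form; this text tells all that it offers.
- The arm moves only by the shell command python3 -m crank 'ROWS' [OPENING] [FORCE]. ROWS is JSON, one flat list of numbers, 6 for each row, row after row: the shift along the tool's x, y, z scaled (see below), then the turn, a rotation vector about the tool's x, y, z scaled (see below). In form: [tx, ty, tz, wx, wy, wz, tx, ty, tz, wx, wy, wz, ...]. A call has 1 to 12 rows; each row shifts and turns the pose as measured when the row begins, along the tool's axes as they then stand; what a row does not reach is not made up. The controller multiplies each number of a shift by 20 mm and each number of a turn by 5 degrees. A row lasts 1/10 s, in which the tool goes at most 50 mm and 8.59 degrees, less where a joint would pass 70% of its speed; a pose out of reach is approached as far as the arm can. A call with a number of a shift or a turn outside -1 to 1 is refused whole. A call with a gripper value outside its range is refused whole. OPENING is the closure in counts, from 0 (fully open) to 255 (shut), set as the call begins (- or left out, the last holds). The fingers move at their own pace and stop on an object; FORCE is the grip in N (left out, the last holds). Time passes only in rows, so rows that do not move let the fingers close. It gives the time, the measured TCP pose, the force and the opening at its end, in the units of the state.
- bot.read_state(): the state, without advancing time (a new reading comes with each control period).
- vision.get_image(name): name is "side" or "top"; returns the picture (384x512x3 uint8, red, green, blue); there is no depth.
- vision.calibration(name): a dict with "fx", "fy", "cx", "cy" (pixels), "rvec" (rotation vector, rad) and "tvec" (3), from world to camera coordinates, as OpenCV has them. Camera axes: x right, y down, z forward; pixel columns grow to the right and rows downward; lengths in m; the calibration is good to about 2 mm. A picture is of the moment at which its call begins. calibration takes no time and is no camera call.
- bot.hand_in(): hands the job in, once; it reports no verdict.
Trained networks look in the newest picture that a camera, given by its name, has taken for a name from the list of things; names that differ only in an ending like _2 or _b are one class to them, and where a whole thing is asked for, a point or a joint stands for the part that bears it (a point fixed in the world has none). Each returns a list of dicts, best first, with "confidence" (0 to 1); they miss things now and then, are a little off and sometimes report something else, mostly with a low value. They report only what shows in the picture. A call takes as long as a camera call. They do not tell look-alikes from the thing itself.
- finder.find_in(camera, thing): "box" ([left, top, width, height] in pixels, round what is visible of it).
- finder.masks_of(camera, thing): "region" (384x512 bool, what is visible of it) and "box" ([left, top, width, height] in pixels, round what is visible of it).
The state is a dict: "t": time; "qpos": joint angles; "qvel": joint speeds; "joint_torque": joint torques, N m; "tcp_pos": TCP position; "tcp_rot": TCP orientation; "force": force on the tool from outside, world axes, zero at the start; "moment": the same for the moment, N m; "gripper_width": finger opening in m.
Only numpy, scipy, OpenCV 4.12 (cv2) and the standard library are available. Lean on these libraries where they do the work, as an engineer would, in place of code of your own. Each camera call takes 0.05 s, during which the arm holds its last target. There are 200 camera calls.

TASK

Build up the short upright shaft on its base plate: thread the wide flat collar down the shaft until it sits fully home on the plate and let go, then thread the narrower, taller sleeve down until it sits fully home on the collar and let go. Then fetch the ball bearing, carrying it clear over the row of parts box and carburettor that stands in the way, and finish while still holding it level and centred over the shaft, about a centimetre above the shaft's end, never letting it touch the shaft. Leave everything else where it is.

Things in the scene. Friction and masses are not known exactly. Their poses are not given: they have to be found in the camera images.
- shaft_end (a point): centre of the flat top end of the upright steel shaft; the shaft is 29 mm in diameter, its end chamfered (21 mm across at the very top, full 29 mm from 6 mm below). It stands fixed in a fixed dark square base plate, 90 x 90 mm and 12 mm thick. The end is 87 mm above the work surface, 75 mm above the plate's top. z up
- shaft_foot (a point): where the shaft's axis meets the top of the base plate, 12 mm above the work surface, 75 mm below the shaft's end
- fixture: the fixed base plate with the shaft; origin at the centre of the plate's underside
- collar_mid (a point): centre of the wide flat steel collar, a loose ring 54 mm outside, 32 mm bore (11 mm wall), 16 mm high, lying flat; the point is half-way up on its axis; z along the axis. Fully home it lies on the base plate. 150 g
- collar: the same collar; origin at the centre of its underside
- sleeve_mid (a point): centre of the narrow tall steel sleeve, a loose ring 42 mm outside, 32 mm bore (5 mm wall), 28 mm high, standing upright; the point is half-way up on its axis; z along the axis. Fully home it stands on the collar, its underside 16 mm above the plate. 120 g
- sleeve: the same sleeve; origin at the centre of its underside
- bearing_mid (a point): centre of the ball bearing lying flat on the work surface, left of the parts box: 62 mm outside, 30 mm bore, 16 mm high, bright steel with dark seals; the point is half-way up on its axis; z along the axis. 200 g. A fixed red tool box with raised trays, some 0.3 m high, stands behind the bearing and the carburettor (from about 0.63 m ahead of the robot, left of its centre line)
- bearing: the same bearing; origin at the centre of its underside
- parts_box: closed grey-blue sheet-metal parts box, 168 x 117 mm and 56 mm high, its long side about along the robot's x, between the bearing and the shaft; loose, to be left alone; origin at the centre of its underside, x across the box (about the robot's y), z up
- carburettor: carburettor of grey metal with a black cap, about 82 x 90 mm and 109 mm high, standing between the bearing and the shaft; loose, to be left alone; origin at the centre of its underside
- screwdriver: screwdriver with black handle, 165 mm long, 22 mm high, lying at the front left; loose, to be left alone
- spanner: steel spanner, 204 mm long, 9 mm high, lying by the right edge; loose, to be left alone
- con_rod: connecting rod, 172 x 82 mm, 20 mm high, lying beyond the shaft; loose, to be left alone
Mind the look-alikes: they are no part of the job. Leave any brown look-alike of the collar alone. What is shaped like the bearing but orange is not meant.

How it is judged:
By the outcome, as a careful person would: the job done as asked, in the order asked, and still so for the second after the job is handed in, while the arm keeps its last pose, push and grip.
It also fails if it takes over 70 s, if anything falls off the work surface, if the arm or the gripper's body presses on something with over 40 N, if the wrist force passes 120 N, or if a joint passes its speed limit or range.

## Working session

There is one attempt and no reset: what is moved stays moved. The work goes in short steps, Python scripts to look and compute and a shell command to move; the robot and the scene stay as the last step left them, time stands still between calls to the robot, and variables do not carry over. Pictures are saved under pics/ and viewed, about 8 in all and at most 12, crops included, and the job is handed in when it is done.

```bash
mkdir -p pics; ls; cat > h.py <<'E'
import numpy as np, cv2
from plant import bot, vision, finder
def snap(c,fn=None,crop=None,scale=1):
    im=vision.get_image(c)
    if fn:
        o=im if crop is None else im[crop[1]:crop[3],crop[0]:crop[2]]
        o=cv2.resize(o,None,fx=scale,fy=scale,interpolation=cv2.INTER_CUBIC)
        cv2.imwrite('pics/'+fn,o[:,:,::-1])
    return im
def cal(c):
    k=vision.calibration(c);R=cv2.Rodrigues(np.array(k['rvec'],float))[0]
    return k,R,np.array(k['tvec'],float).ravel()
def ray(c,u,v,z):
    k,R,t=cal(c);d=R.T@np.array([(u-k['cx'])/k['fx'],(v-k['cy'])/k['fy'],1]);o=-R.T@t
    return o+d*(z-o[2])/d[2]
def proj(c,p):
    k,R,t=cal(c);q=(R@np.atleast_2d(p).T).T+t
    return np.c_[k['fx']*q[:,0]/q[:,2]+k['cx'],k['fy']*q[:,1]/q[:,2]+k['cy']]
E
python3 - <<'E'
from h import *
np.set_printoptions(precision=4,suppress=True)
for c in ('top','side'):
    snap(c,c+'0.png',scale=1.5)
    k,R,t=cal(c);print(c,k['fx'],-R.T@t,R[2])
    for n in ('shaft_end','fixture','collar','sleeve','bearing','carburettor','parts_box'):
        print(n,[(np.round(d['box'],1).tolist(),round(d['confidence'],2)) for d in finder.find_in(c,n)][:4])
s=bot.read_state();print(s['tcp_pos'],s['tcp_rot'],s['gripper_width'],bot.grip_depth,s['t'],s['force'])
E
```

```text
pics
top 383.42490181647247 [ 0.4176 -0.0179  1.2091] [ 0.1254  0.0149 -0.992 ]
shaft_end [([284.4, 157.5, 27.6, 27.5], 0.64)]
fixture [([283.0, 155.9, 31.5, 29.4], 0.7)]
collar [([271.5, 220.9, 21.0, 13.3], 0.6), ([234.0, 225.7, 20.2, 18.6], 0.55)]
sleeve [([311.1, 209.3, 16.3, 13.7], 0.45)]
bearing [([128.5, 207.3, 20.2, 24.7], 0.79), ([148.5, 180.1, 19.6, 20.6], 0.7)]
carburettor [([240.6, 159.1, 21.5, 31.6], 0.73), ([272.1, 219.0, 19.8, 13.3], 0.53)]
parts_box [([179.0, 191.9, 43.2, 55.2], 0.76)]
side 394.3818327532845 [ 0.4768 -1.0704  0.5576] [ 0.0701  0.9164 -0.394 ]
shaft_end [([271.4, 216.4, 32.5, 33.3], 0.77)]
fixture [([268.9, 212.9, 35.9, 38.8], 0.92), ([226.4, 287.3, 94.0, 16.6], 0.52), ([225.8, 242.8, 13.4, 16.6], 0.49)]
collar [([211.2, 226.8, 17.6, 12.6], 0.72), ([203.2, 208.8, 19.8, 14.8], 0.43)]
sleeve [([220.4, 244.3, 18.8, 16.2], 0.5)]
bearing [([197.0, 174.2, 56.4, 35.7], 0.74), ([250.0, 175.9, 9.1, 3.0], 0.68), ([211.2, 226.8, 17.8, 14.1], 0.58), ([218.6, 170.8, 15.5, 8.1], 0.49)]
carburettor [([256.8, 183.8, 30.5, 34.7], 0.86), ([218.2, 170.4, 18.7, 6.9], 0.22)]
parts_box [([198.5, 173.4, 52.2, 35.1], 0.68)]
[ 0.1594 -0.6301  0.1933] [[ 0.9694  0.2453  0.    ]
 [ 0.2453 -0.9694  0.    ]
 [ 0.     -0.     -1.    ]] 0.08526575501453906 -0.0187 0.8 [ 0.8832 -0.4176 -0.0134]
```

View pics/top0.png

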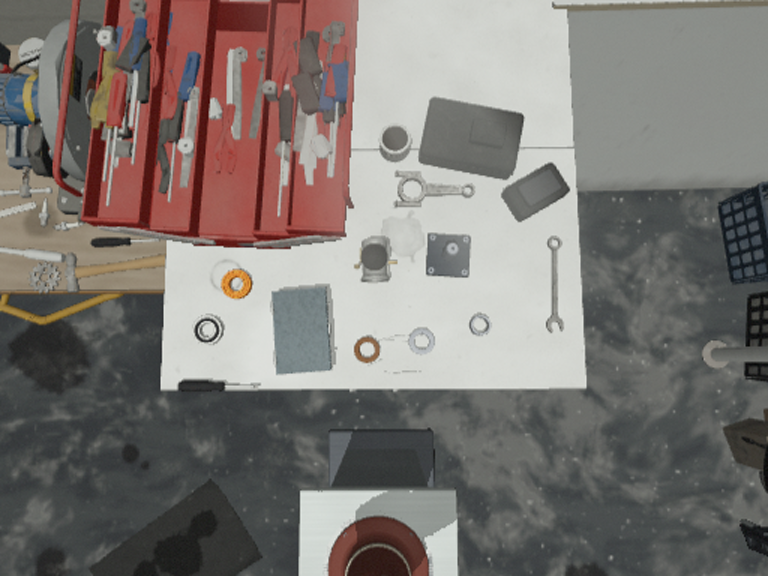

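View pics/side0.png

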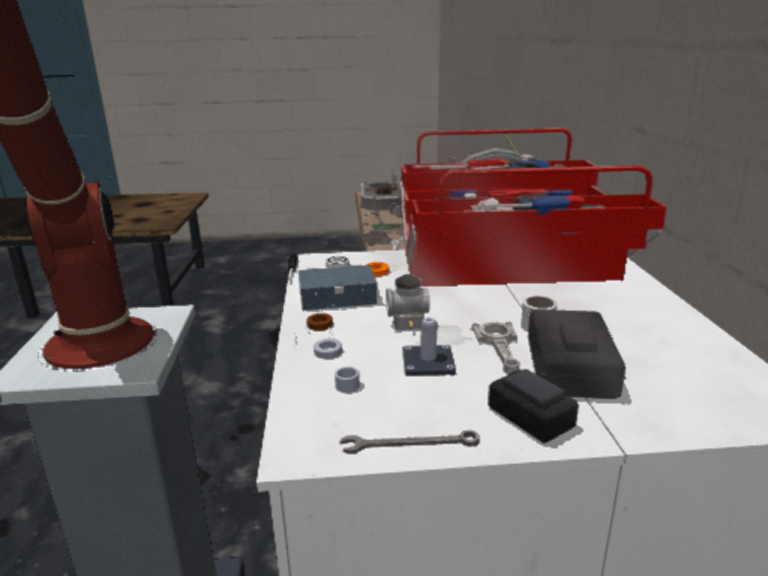

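The top view (1.5× scale) shows the collar (light ring) at (422,340), sleeve at (480,324), shaft and plate at (448,254), and bearing at (209,329). The brown ring at (367,348) and the orange one at (236,283) are the look-alikes. The side view agrees: sleeve (347,379), collar (327,348), shaft (429,340).

```bash
cat >> h.py <<'E'
def cyl(x,y,z0,h,r,r2=None):
    a=np.linspace(0,2*np.pi,60,endpoint=False)
    return np.vstack([np.c_[x+rr*np.cos(a),y+rr*np.sin(a),0*a+z] for z,rr in ((z0,r),(z0+h,r if r2 is None else r2))])
def hullc(p):
    m=cv2.moments(cv2.convexHull(np.float32(p)));return np.array([m['m10'],m['m01']])/m['m00'],m['m00']
def fit(c,mask,z0,h,r,g):
    """x,y of the upright cylinder whose silhouette centroid matches that of mask's hull"""
    from scipy.optimize import least_squares
    pts=np.argwhere(mask)[:,::-1]
    q=np.vstack([pts+d for d in ((-.5,-.5),(.5,-.5),(.5,.5),(-.5,.5))])
    m,A=hullc(q)
    s=least_squares(lambda p:hullc(proj(c,cyl(p[0],p[1],z0,h,r)))[0]-m,g,diff_step=1e-3).x
    return s,A,hullc(proj(c,cyl(s[0],s[1],z0,h,r)))[1]
def best(c,n,uv):
    """mask nearest the pixel uv"""
    L=finder.masks_of(c,n)
    L=[d for d in L if abs(d['box'][0]+d['box'][2]/2-uv[0])<9 and abs(d['box'][1]+d['box'][3]/2-uv[1])<9]
    return L[0]['region'] if L else None
E
python3 - <<'E'
from h import *
np.set_printoptions(precision=4,suppress=True)
px={'top':{'collar':(281,227),'sleeve':(320,216),'bearing':(139,219)},'side':{'collar':(218,232),'sleeve':(231,252),'bearing':(225,174)}}
D={'collar':(.016,.027),'sleeve':(.028,.021),'bearing':(.016,.031)}
for c in ('top','side'):
    im=snap(c)
    for n,(h,r) in D.items():
        m=best(c,n,px[c][n])
        g=ray(c,*px[c][n],h/2)[:2]
        print(c,n,'guess',g,'fit',fit(c,m,0,h,r,g) if m is not None else None)
    # base plate: dark blob around known place
    for n in('shaft_end','fixture'):
        for d in finder.masks_of(c,n)[:1]:
            R=d['region'];ys,xs=np.nonzero(R);print(c,n,d['confidence'],R.sum(),xs.mean(),ys.mean(),d['box'],ray(c,xs.mean(),ys.mean(),.012))
    u0,v0,u1,v1=(270,145,330,195) if c=='top' else (260,200,312,258)
    cv2.imwrite(f'pics/{c}_shaft.png',cv2.resize(im[v0:v1,u0:u1],None,fx=7,fy=7,interpolation=cv2.INTER_NEAREST)[:,:,::-1])
    np.save(c+'0.npy',im)
a,b=[cv2.imread(f'pics/{c}_shaft.png') for c in('top','side')]
H=max(a.shape[0],b.shape[0]);f=lambda i:cv2.copyMakeBorder(i,0,H-i.shape[0],0,10,cv2.BORDER_CONSTANT)
cv2.imwrite('pics/shaft.png',np.hstack([f(a),f(b)]))
E
```

```text
top collar guess [ 0.4486 -0.0941] fit (array([ 0.4496, -0.0924]), 259.5, 243.3088224423118)
top sleeve guess [ 0.4818 -0.2152] fit (array([ 0.4795, -0.2141]), 138.5, 165.30184500687756)
top bearing guess [0.476  0.3511] fit (array([0.4747, 0.3539]), 351.0, 336.25895445165224)
top shaft_end 0.96 795 298.15345911949686 169.53333333333333 [280.4, 157.6, 32.2, 27.9] [ 0.6291 -0.1507  0.012 ]
top fixture 0.59 305 369.2590163934426 194.2032786885246 [364.1, 155.2, 15.8, 66.0] [ 0.5491 -0.371   0.012 ]
side collar guess [ 0.4484 -0.0898] fit (array([ 0.4491, -0.0889]), 217.0, 236.85162386053707)
side sleeve guess [ 0.4816 -0.2079] fit (array([ 0.4811, -0.2102]), 265.5, 272.0618510097265)
side bearing guess [0.4763 0.3643] fit (array([0.4743, 0.3649]), 83.0, 133.35923793003894)
side shaft_end 0.84 879 285.0728100113766 235.94311717861206 [269.8, 212.2, 34.1, 40.8] [ 0.6314 -0.1406  0.012 ]
side fixture 0.94 863 285.3476245654693 235.7079953650058 [269.9, 214.2, 32.9, 39.5] [ 0.6324 -0.1394  0.012 ]
```

View pics/shaft.png

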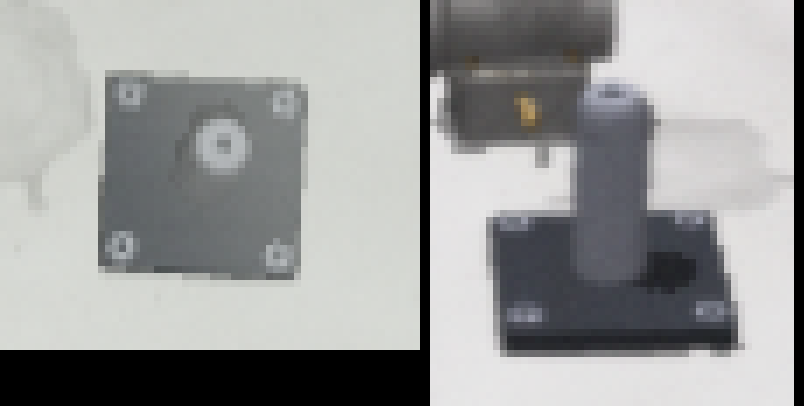

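```bash
python3 - <<'E'
from h import *
from scipy.optimize import least_squares
np.set_printoptions(precision=4,suppress=True)
a=(301.4,165.2);b=(285.6,212.8)
print(ray('top',*a,.087),ray('side',*b,.087))
s=least_squares(lambda p:np.r_[proj('top',p)[0]-a,proj('side',p)[0]-b],[.63,-.15,.087]);print('tri',s.x,s.fun)
# plate by fit of square prism to dark-blob hull
for c in('top','side'):
    im=np.load(c+'0.npy');print(c)
    k=np.array([[-.045,-.045],[.045,-.045],[.045,.045],[-.045,.045]])
    if c=='top':
        g=cv2.cvtColor(im,cv2.COLOR_RGB2GRAY)[150:192,283:320]
        m=g<165
        n,l,st,ce=cv2.connectedComponentsWithStats(m.astype(np.uint8));i=1+np.argmax(st[1:,4]);m=l==i
    else:
        g=cv2.cvtColor(im,cv2.COLOR_RGB2GRAY)[229:255,262:312];m=g<110
        n,l,st,ce=cv2.connectedComponentsWithStats(m.astype(np.uint8));i=1+np.argmax(st[1:,4]);m=l==i
    o=(283,150) if c=='top' else (262,229)
    p=np.argwhere(m)[:,::-1]+o
    q=np.vstack([p+d for d in ((-.5,-.5),(.5,-.5),(.5,.5),(-.5,.5))]);mm,A=hullc(q)
    f=lambda P:hullc(proj(c,np.vstack([np.c_[k+P,np.zeros(4)],np.c_[k+P,np.full(4,.012)]])))
    s=least_squares(lambda P:f(P)[0]-mm,[.62,-.15],diff_step=1e-3);print(s.x,A,f(s.x)[1])
t=bot.read_state()['tcp_pos'];print(t)
E
```

```text
[ 0.6288 -0.1522  0.087 ] [ 0.6306 -0.149   0.087 ]
tri [ 0.6294 -0.1521  0.0885] [ 0.0164 -0.2895 -0.252   0.052 ]
top
[ 0.6299 -0.1519] 854.5 823.1144545052666
side
[ 0.6307 -0.1488] 694.0 711.5197864782531
[ 0.1595 -0.6301  0.1933]
```

```bash
python3 -m crank '[0,0,0,0,0,0.95, 0,0,0,0,0,0.95, 0,0,0,0,0,0.95, 0,0,0,0,0,0]' 0 60; python3 -m crank '[1,-1,0,0,0,0, 1,-1,0,0,0,0, 1,-1,0,0,0,0, 1,-1,0,0,0,0, 1,-1,0,0,0,0, 1,-1,0,0,0,0, 1,-1,0,0,0,0, 1,-1,0,0,0,0, 1,-1,0,0,0,0, 1,-1,0,0,0,0, 1,-1,0,0,0,0, 1,-1,0,0,0,0]'
```

```text
t: 1.8
tcp_pos: [0.1594, -0.6301, 0.1933]
tcp_rot: [[1.0, -0.01, 0.0], [-0.01, -1.0, 0.0], [0.0, -0.0, -1.0]]
force: [-0.1, -0.2, -0.1]
gripper_width: 0.0857
t: 3.0
tcp_pos: [0.4038, -0.3873, 0.1928]
tcp_rot: [[1.0, 0.003, -0.002], [0.003, -1.0, -0.006], [-0.002, 0.006, -1.0]]
force: [0.6, -0.1, -0.6]
gripper_width: 0.0853
```

```bash
python3 -m crank '[0.5,-1,0,0,0,0, 0.5,-1,0,0,0,0, 0.5,-1,0,0,0,0, 0.5,-1,0,0,0,0, 0.2,-1,0,0,0,0, 0,-1,0,0,0,0, 0,-1,0,0,0,0, 0,-1,0,0,0,0, 0,-1,0,0,0,0, 0,-1,0,0,0,0, 0,-1,0,0,0,0, 0,-1,0,0,0,0]'; python3 -m crank '[0,-1,0,0,0,0, 0,-1,0,0,0,0, 0,-0.8,0,0,0,0, 0,0,1,0,0,0, 0,0,1,0,0,0, 0,0,1,0,0,0, 0,0,1,0,0,0, 0,0,1,0,0,0, 0,0,1,0,0,0, 0,0,0,0,0,0]'
```

```text
t: 4.2
tcp_pos: [0.4506, -0.1356, 0.1931]
tcp_rot: [[0.999, 0.035, 0.007], [0.035, -0.999, -0.009], [0.007, 0.009, -1.0]]
force: [0.1, 0.7, -0.6]
gripper_width: 0.0855
t: 5.2
tcp_pos: [0.455, -0.0737, 0.0727]
tcp_rot: [[0.998, 0.065, 0.02], [0.065, -0.998, -0.008], [0.02, 0.01, -1.0]]
force: [-0.5, -0.5, 0.3]
gripper_width: 0.0853
```

```bash
cat >> h.py <<'E'
from scipy.spatial.transform import Rotation as Ro
def togo(p,yaw=0):
    """units of the moves still to go, in the tool's axes, to position p, tool down at yaw (deg)"""
    s=bot.read_state();R=np.array(s['tcp_rot']);y=np.radians(yaw)
    D=np.array([[np.cos(y),np.sin(y),0],[np.sin(y),-np.cos(y),0],[0,0,-1]])
    w=Ro.from_matrix(R.T@D).as_rotvec(degrees=True)/5
    print('t',round(s['t'],2),'at',np.round(s['tcp_pos'],4),'shift',np.round(R.T@(np.array(p)-s['tcp_pos'])/.02,2),'turn',np.round(w,2),'F',np.round(s['force'],1),'w',round(s['gripper_width'],4))
E
cat > go.py <<'E'
import sys;from h import *
a=[float(x) for x in sys.argv[1:]];togo(a[:3],*(a[3:]))
E
python3 go.py .4493 -.091 .06
```

```text
t 5.2 at [ 0.455  -0.0737  0.0727] shift [-0.36  0.84  0.64] turn [ 0.1  -0.23  0.74] F [-0.5 -0.5  0.3] w 0.0853
```

```bash
python3 -m crank '[0,0,0,0.1,-0.23,0.74, -0.3,0.87,0.6,0,0,0, 0,0,0,0,0,0]'; python3 go.py .4493 -.091 .003
```

```text
t: 5.5
tcp_pos: [0.4509, -0.0913, 0.0626]
tcp_rot: [[1.0, 0.003, 0.003], [0.003, -1.0, -0.0], [0.003, 0.0, -1.0]]
force: [-0.7, 0.3, 0.1]
gripper_width: 0.0854
t 5.5 at [ 0.4509 -0.0913  0.0626] shift [-0.09 -0.01  2.98] turn [ 0.   -0.03  0.03] F [-0.7  0.3  0.1] w 0.0854
```

```bash
python3 -m crank '[-0.09,0,1,0,0,0, 0,0,1,0,0,0, 0,0,0.9,0,-0.03,0, 0,0,0,0,0,0]'; python3 -m crank '[0,0,0,0,0,0, 0,0,0,0,0,0, 0,0,0,0,0,0, 0,0,0,0,0,0, 0,0,0,0,0,0]' 255 20;  python3 -c "
from plant import bot;print(bot.read_state()['qpos'])"
```

```text
t: 5.9
tcp_pos: [0.456, -0.0902, 0.0082]
tcp_rot: [[1.0, 0.007, 0.014], [0.007, -1.0, -0.0], [0.014, 0.0, -1.0]]
force: [0.2, 0.3, 0.2]
gripper_width: 0.0852
t: 6.4
tcp_pos: [0.4598, -0.0895, 0.0127]
tcp_rot: [[1.0, 0.009, 0.022], [0.009, -1.0, -0.0], [0.022, 0.001, -1.0]]
force: [0.6, -0.2, 0.3]
gripper_width: 0.0123
[  9.62302889  35.77714895  -1.69427974 122.2997537    2.35864677
  20.6957856  -83.41568045]
```

```bash
python3 - <<'E'
from h import *
im=snap('side');im2=snap('top')
a=cv2.resize(im[190:270,170:260],None,fx=5,fy=5);b=cv2.resize(im2[190:270,240:310],None,fx=5,fy=5)
cv2.imwrite('pics/c1.png',np.hstack([a,b])[:,:,::-1])
for p in ([.449,-.091,.008],[.46,-.0895,.0127]): print(proj('side',p),proj('top',p))
E
python3 go.py .4493 -.091 .003
```

```text
[[218.19716741 232.19953431]] [[280.00373329 226.88657522]]
[[222.01501224 230.25056593]] [[279.56059594 223.2917073 ]]
t 6.5 at [ 0.4596 -0.0896  0.0125] shift [-0.53  0.07  0.46] turn [ 0.01 -0.25  0.1 ] F [ 0.4  1.2 -0.2] w 0.0003
```

View pics/c1.png

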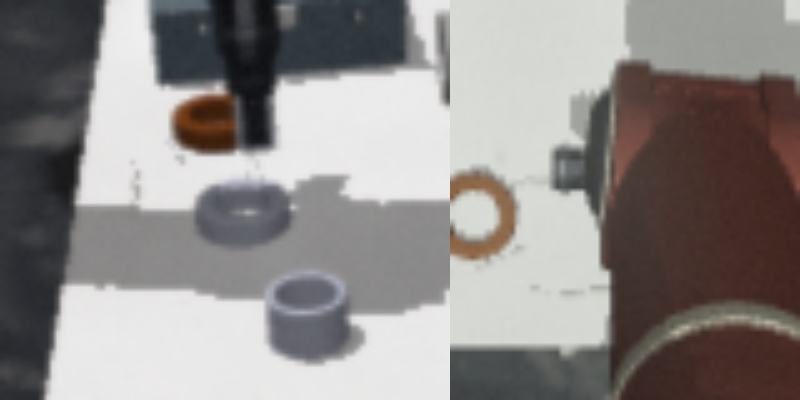

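```bash
python3 - <<'E'
from h import *
im=snap('side');s=bot.read_state();R=np.array(s['tcp_rot']);t=np.array(s['tcp_pos']);print(t,s['joint_torque'],s['qpos'],s['t'])
P=[t+R@[0,0,-d] for d in (0,.0187,.0727,.12)]+[t+R@[0,y,-.0727] for y in(-.04,.04)]+[t+R@[x,0,-.0727] for x in(-.04,.04)]
f=6;o=(185,140);a=cv2.resize(im[140:240,185:285],None,fx=f,fy=f,interpolation=cv2.INTER_CUBIC)
for i,q in enumerate(proj('side',P)):
    c=tuple(int(v) for v in (q-o+.5)*f);cv2.circle(a,c,3,[(255,0,0),(0,255,0),(255,255,0),(255,0,255)][min(i,3)],-1)
cv2.imwrite('pics/c2.png',a[:,:,::-1])
E
```

```text
[ 0.45946277 -0.08957914  0.01236829] [-1.13955518e-02 -3.75367391e+01  1.09641217e-01 -7.24784061e+00
  1.61295124e-03 -6.86359266e-02  1.45074728e-04] [  9.62905932  35.81751937  -1.68917515 122.31408086   2.35657606
  20.68827736 -83.41829345] 6.55
```

View pics/c2.png

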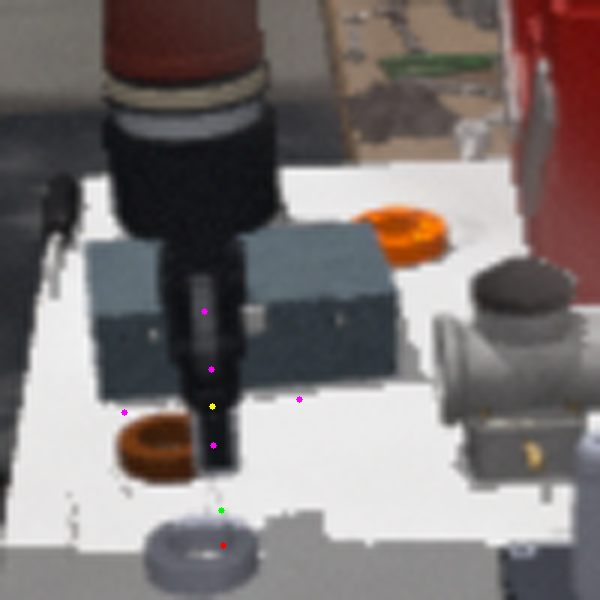

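The shut fingertips show at about (221,219) in the side view, roughly 33 mm higher than the reported TCP would project at (222,230). I'll check this with a gentle touch-down on an empty patch.

```bash
python3 -m crank '[0.8,0,-0.4,0,0,0, 1,0,-0.2,0,0,0, 1,0,0,0,-0.25,0.1, 0,0,0,0,0,0, 0,0,0,0,0,0, 0,0,0,0,0,0]'; python3 - <<'E'
from h import *
im=snap('side','x.png');s=bot.read_state();t=np.array(s['tcp_pos'])
for z in (0,.02,.03,.04,.05): print(z,proj('side',t+[0,0,z]))
u,v=proj('side',t)[0].astype(int);a=cv2.resize(im[v-50:v+20,u-35:u+35],None,fx=6,fy=6,interpolation=cv2.INTER_NEAREST);cv2.circle(a,(213,303),3,(255,0,0),-1);cv2.imwrite('pics/c3.png',a[:,:,::-1])
togo([.52,-.09,.02])
E
```

```text
t: 7.15
tcp_pos: [0.5134, -0.0891, 0.025]
tcp_rot: [[1.0, -0.001, -0.007], [-0.001, -1.0, 0.0], [-0.007, -0.0, -1.0]]
force: [0.1, -0.3, -0.3]
gripper_width: 0.0002
0 [[240.60079174 225.30604459]]
0.02 [[240.37099906 219.00185169]]
0.03 [[240.25486772 215.81587396]]
0.04 [[240.13790121 212.60698383]]
0.05 [[240.02009048 209.37493324]]
t 7.2 at [ 0.5129 -0.0892  0.0249] shift [0.36 0.04 0.24] turn [-0.    0.09 -0.01] F [-0.4  0.3 -0.6] w 0.0002
```

View pics/c3.png

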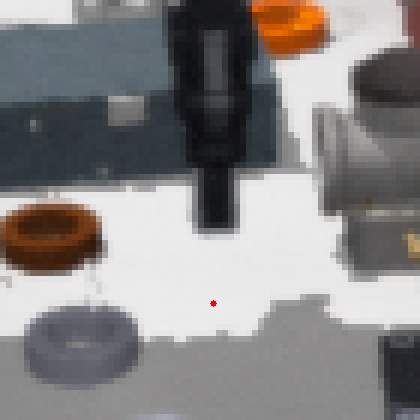

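```bash
python3 -m crank '[0,0,0.4,0,0.08,0, 0,0,0.3,0,0,0, 0,0,0.3,0,0,0, 0,0,0.25,0,0,0]'; python3 -m crank '[0,0,0.2,0,0,0, 0,0,0.2,0,0,0]'
```

```text
t: 7.6
tcp_pos: [0.5103, -0.0895, -0.002]
tcp_rot: [[1.0, -0.002, -0.003], [-0.002, -1.0, 0.0], [-0.003, -0.0, -1.0]]
force: [0.0, 0.5, -0.2]
gripper_width: -0.0003
t: 7.8
tcp_pos: [0.5097, -0.0894, -0.0113]
tcp_rot: [[1.0, -0.002, -0.004], [-0.002, -1.0, 0.0], [-0.004, -0.0, -1.0]]
force: [-0.3, -0.3, 0.5]
gripper_width: 0.0003
```

```bash
for i in 1; do python3 -m crank '[0,0,0.2,0,0,0, 0,0,0.2,0,0,0]'; python3 -m crank '[0,0,0.15,0,0,0]';python3 -m crank '[0,0,0.12,0,0,0]'; done
```

```text
t: 8.0
tcp_pos: [0.5098, -0.0894, -0.0201]
tcp_rot: [[1.0, -0.002, -0.004], [-0.002, -1.0, 0.0], [-0.004, -0.0, -1.0]]
force: [0.1, 0.4, -0.3]
gripper_width: 0.0003
t: 8.1
tcp_pos: [0.5098, -0.0894, -0.0235]
tcp_rot: [[1.0, -0.002, -0.004], [-0.002, -1.0, 0.0], [-0.004, -0.0, -1.0]]
force: [-0.2, 0.1, 0.5]
gripper_width: 0.0001
t: 8.2
tcp_pos: [0.5099, -0.0894, -0.0262]
tcp_rot: [[1.0, -0.002, -0.004], [-0.002, -1.0, 0.0], [-0.004, -0.0, -1.0]]
force: [0.9, 0.3, 0.0]
gripper_width: 0.0001
```

```bash
python3 - <<'E'
from h import *
im=snap('side');s=bot.read_state();t=np.array(s['tcp_pos']);print(t,s['force'],s['qpos'])
u,v=proj('side',t)[0].astype(int);g=cv2.cvtColor(im,cv2.COLOR_RGB2GRAY);print(u,v);print(g[v-16:v+3,u-8:u+9])
E
```

```text
[ 0.50958051 -0.08933531 -0.02649667] [-0.20230465 -0.78809108 -0.0600033 ] [  8.28057882  42.68197792  -1.16849739 114.28564044   2.02756049
  23.31617613 -84.54998564]
240 241
[[235 236 235 231 142  71  35  20  25  25  44 100 135 141 142 141 142]
 [236 235 236 232 150  88  41  25  35  27  47  98 136 142 141 143 144]
 [236 236 236 232 169  97  42  23  22  24  47 100 135 143 143 143 143]
 [236 236 237 233 174 103  46  28  26  29  46 101 133 143 145 144 144]
 [236 236 236 233 197 133  81  72  77  79  77 106 134 141 142 144 146]
 [232 232 232 231 227 166 139 139 164 166 135 139 143 143 143 142 146]
 [160 159 160 158 159 148 143 144 147 148 142 144 144 145 145 143 143]
 [144 142 144 145 143 144 144 143 142 144 144 143 143 144 143 144 143]
 [141 143 141 143 143 142 143 145 142 144 146 143 143 142 145 143 143]
 [145 141 140 142 141 142 142 146 143 144 144 144 143 143 144 142 144]
 [142 142 143 142 140 141 141 143 143 142 144 142 142 142 143 142 140]
 [143 142 143 140 139 141 141 143 141 143 143 143 142 143 139 141 139]
 [144 141 144 140 143 140 140 140 143 143 142 140 141 141 141 141 139]
 [142 141 142 142 139 142 142 141 141 143 140 141 140 141 139 140 141]
 [142 142 143 141 141 140 139 138 142 143 141 142 139 143 141 140 141]
 [143 140 139 140 140 139 139 140 142 141 140 142 140 140 141 142 140]
 [142 141 140 142 141 142 141 140 142 141 141 141 142 141 140 140 141]
 [143 142 143 140 138 141 141 138 141 141 142 142 141 141 142 142 140]
 [150 145 144 143 142 142 139 142 141 140 143 143 140 141 141 140 141]]
```

```bash
python3 -m crank '[0,0,0.18,0,0,0]';python3 -m crank '[0,0,0.15,0,0,0]'; python3 -m crank '[0,0,0.12,0,0,0]'
```

```text
t: 8.35
tcp_pos: [0.51, -0.0894, -0.03]
tcp_rot: [[1.0, -0.002, -0.004], [-0.002, -1.0, 0.0], [-0.004, -0.0, -1.0]]
force: [-0.1, 0.3, 0.7]
gripper_width: -0.0001
t: 8.45
tcp_pos: [0.51, -0.0894, -0.0332]
tcp_rot: [[1.0, -0.002, -0.004], [-0.002, -1.0, 0.0], [-0.004, -0.0, -1.0]]
force: [0.8, 0.4, 0.3]
gripper_width: 0.0
t: 8.55
tcp_pos: [0.51, -0.0894, -0.0358]
tcp_rot: [[1.0, -0.002, -0.003], [-0.002, -1.0, 0.0], [-0.003, -0.0, -1.0]]
force: [-0.0, 0.1, -0.0]
gripper_width: -0.0
```

```bash
python3 -m crank '[0,0,0.1,0,0,0]';python3 -m crank '[0,0,0.1,0,0,0]'
```

```text
t: 8.65
tcp_pos: [0.51, -0.0894, -0.038]
tcp_rot: [[1.0, -0.002, -0.003], [-0.002, -1.0, 0.0], [-0.003, -0.0, -1.0]]
force: [-2.7, 0.7, 22.6]
gripper_width: 0.0001
t: 8.75
tcp_pos: [0.51, -0.0894, -0.0381]
tcp_rot: [[1.0, -0.002, -0.004], [-0.002, -1.0, 0.0], [-0.004, -0.0, -1.0]]
force: [-6.1, 1.6, 34.8]
gripper_width: -0.0
```

The touch-down settles it: shut tips meet the table at reported z ≈ −0.0375, so true tip height = reported z + 37.5 mm. The lateral position agrees with the picture. From here I plan with that offset.

```bash
python3 -m crank '[0,0,-0.5,0,0,0, 0,0,-1,0,0,0, 0,0,-1,0,0,0, -0.4,0,-0.9,0,0,0, -0.7,0,0,0,0,0, -0.7,0,0,0,0,0, -0.6,0,0,0,0,0, -0.4,0,0,0,0,0, -0.2,0,0,0,0,0, 0,0,0,0,0,0, 0,0,0,0,0,0]' 0; python3 go.py .4493 -.091 -.0345
```

```text
t: 9.85
tcp_pos: [0.4512, -0.0895, 0.0352]
tcp_rot: [[1.0, -0.002, 0.004], [-0.002, -1.0, -0.001], [0.004, 0.001, -1.0]]
force: [-0.2, 0.7, 0.4]
gripper_width: 0.0853
t 9.85 at [ 0.4512 -0.0895  0.0352] shift [-0.11  0.07  3.48] turn [ 0.01 -0.05 -0.02] F [-0.2  0.7  0.4] w 0.0853
```

```bash
python3 -m crank '[-0.1,0.07,0.5,0.01,-0.05,0, 0,0,0.5,0,0,0, 0,0,0.5,0,0,0, 0,0,0.5,0,0,0]'; python3 go.py .4493 -.091 -.0345
```

```text
t: 10.25
tcp_pos: [0.4518, -0.0912, -0.0075]
tcp_rot: [[1.0, -0.001, 0.003], [-0.001, -1.0, -0.0], [0.003, 0.0, -1.0]]
force: [0.1, -0.4, -0.2]
gripper_width: 0.0852
t 10.25 at [ 0.4518 -0.0912 -0.0075] shift [-0.13 -0.01  1.35] turn [ 0.   -0.04 -0.01] F [ 0.1 -0.4 -0.2] w 0.0852
```

```bash
python3 -m crank '[-0.15,0,0.4,0,-0.04,0, -0.1,0,0.4,0,0,0, 0,0,0.35,0,0,0, 0,0,0.15,0,0,0]'; python3 -m crank '[0,0,0,0,0,0, 0,0,0,0,0,0, 0,0,0,0,0,0, 0,0,0,0,0,0, 0,0,0,0,0,0]' 255 20; python3 go.py .4493 -.091 -.0345
```

```text
t: 10.65
tcp_pos: [0.4449, -0.0908, -0.0379]
tcp_rot: [[1.0, -0.001, -0.005], [-0.001, -1.0, 0.0], [-0.005, -0.0, -1.0]]
force: [-0.7, 0.8, -1.0]
gripper_width: 0.0856
t: 11.15
tcp_pos: [0.4453, -0.0909, -0.0376]
tcp_rot: [[1.0, -0.001, -0.004], [-0.001, -1.0, 0.0], [-0.004, -0.0, -1.0]]
force: [-0.2, -0.9, -1.6]
gripper_width: 0.0523
t 11.15 at [ 0.4453 -0.0909 -0.0376] shift [ 0.2   0.   -0.15] turn [-0.    0.04 -0.01] F [-0.2 -0.9 -1.6] w 0.0523
```

```bash
python3 -m crank '[0,0,0,0,0,0, 0,0,0,0,0,0, 0,0,-0.15,0,0,0, 0.2,0,0,0,0.04,-1, 0,0,0,0,0,-1, 0,0,0,0,0,-1, 0,0,0,0,0,-1, 0,0,0,0,0,-1, 0,0,0,0,0,-1, 0,0,0,0,0,-1, 0,0,0,0,0,-1, 0,0,0,0,0,-1]' 0; python3 -m crank '[0,0,0,0,0,-1, 0,0,0,0,0,-1, 0,0,0,0,0,-1, 0,0,0,0,0,-1, 0,0,0,0,0,-1, 0,0,0,0,0,-1, 0,0,0,0,0,-1, 0,0,0,0,0,-1, 0,0,0,0,0,-1]';  python3 go.py .4493 -.091 -.0345 90
```

```text
t: 12.35
tcp_pos: [0.4514, -0.0916, -0.0316]
tcp_rot: [[0.685, 0.729, 0.005], [0.729, -0.685, -0.002], [0.002, 0.005, -1.0]]
force: [0.6, 0.0, -0.0]
gripper_width: 0.0855
t: 13.25
tcp_pos: [0.4525, -0.0937, -0.0292]
tcp_rot: [[-0.063, 0.998, 0.008], [0.998, 0.063, -0.006], [-0.007, 0.007, -1.0]]
force: [0.4, -0.1, 0.9]
gripper_width: 0.0855
t 13.25 at [ 0.4525 -0.0937 -0.0292] shift [ 0.15 -0.15  0.26] turn [0.09 0.08 0.72] F [ 0.4 -0.1  0.9] w 0.0855
```

```bash
python3 -m crank '[0,0,0,0.09,0.08,0.72, 0.14,-0.15,0.2,0,0,0, 0,0,0,0,0,0]'; python3 go.py .4493 -.0909 -.034 90
```

```text
t: 13.55
tcp_pos: [0.4493, -0.0915, -0.0329]
tcp_rot: [[0.0, 1.0, 0.0], [1.0, -0.0, -0.0], [-0.0, 0.0, -1.0]]
force: [0.2, 0.0, 0.0]
gripper_width: 0.0856
t 13.55 at [ 0.4493 -0.0915 -0.0329] shift [0.03 0.   0.06] turn [ 0.  0. -0.] F [0.2 0.  0. ] w 0.0856
```

```bash
python3 -m crank '[0.03,0,0.04,0,0,0, 0,0,0,0,0,0, 0,0,0,0,0,0, 0,0,0,0,0,0, 0,0,0,0,0,0, 0,0,0,0,0,0]' 255 60; python3 -m crank '[0,0,-0.5,0,0,0, 0,0,-1,0,0,0, 0,0,-1,0,0,0, 0,0,-1,0,0,0, 0,0,-1,0,0,0, 0,0,-1,0,0,0, 0,0,0,0,0,0]'; python3 go.py .6298 -.151 .08 90
```

```text
t: 14.15
tcp_pos: [0.4488, -0.0907, -0.0327]
tcp_rot: [[-0.004, 1.0, 0.0], [1.0, 0.004, -0.003], [-0.003, 0.0, -1.0]]
force: [-0.6, 0.1, 0.1]
gripper_width: 0.0508
t: 14.85
tcp_pos: [0.4468, -0.0901, 0.0829]
tcp_rot: [[-0.005, 1.0, -0.004], [1.0, 0.005, -0.002], [-0.002, -0.004, -1.0]]
force: [0.3, -0.2, -1.8]
gripper_width: 0.0507
t 14.85 at [ 0.4468 -0.0901  0.0829] shift [-3.09  9.14  0.11] turn [-0.05  0.02  0.06] F [ 0.3 -0.2 -1.8] w 0.0507
```

```bash
python3 -m crank '[-0.3,1,0,0,0,0, -0.3,1,0,0,0,0, -0.3,1,0,0,0,0, -0.3,1,0,0,0,0, -0.3,1,0,0,0,0, -0.3,1,0,0,0,0, -0.3,1,0,0,0,0, -0.3,1,0,0,0,0, -0.3,0.6,0,0,0,0, -0.2,0.2,0,0,0,0, 0,0,0,0,0,0]'; python3 go.py .6298 -.151 .075 90
```

```text
t: 15.95
tcp_pos: [0.6175, -0.1504, 0.0701]
tcp_rot: [[-0.006, 1.0, -0.028], [1.0, 0.006, -0.002], [-0.002, -0.028, -1.0]]
force: [-0.7, -0.5, -1.5]
gripper_width: 0.0507
t 15.95 at [ 0.6175 -0.1504  0.0701] shift [-0.03  0.61 -0.26] turn [-0.32  0.03  0.07] F [-0.7 -0.5 -1.5] w 0.0507
```

```bash
python3 -m crank '[0,0,-0.26,-0.32,0.03,0.07, -0.03,0.5,0,0,0,0, 0,0,0,0,0,0, 0,0,0,0,0,0]'; python3 - <<'E'
from h import *
np.set_printoptions(precision=4,suppress=True)
s=bot.read_state();print(s['t']);t=np.array(s['tcp_pos'])
ims={c:snap(c) for c in('top','side')}
zb=t[2]+.0375-.0048
for c in ims:
    u,v=proj(c,[t[0],t[1],zb+.008])[0];print(c,u,v)
    for n in ('collar','shaft_end'):
        for d in finder.masks_of(c,n)[:3]:
            print(c,n,round(d['confidence'],2),d['box'])
            if n=='collar' and abs(d['box'][0]+d['box'][2]/2-u)<12 and abs(d['box'][1]+d['box'][3]/2-v)<12: print('  fit',fit(c,d['region'],zb,.016,.027,t[:2]))
u,v=proj('side',[.63,-.151,.08])[0].astype(int)
cv2.imwrite('pics/d1.png',cv2.resize(ims['side'][v-45:v+35,u-40:u+40],None,fx=7,fy=7,interpolation=cv2.INTER_NEAREST)[:,:,::-1]);print(u-40,v-45)
togo([.6298,-.151,.075],90)
E
```

```text
t: 16.35
tcp_pos: [0.6243, -0.1499, 0.0733]
tcp_rot: [[-0.001, 1.0, -0.007], [1.0, 0.001, 0.001], [0.001, -0.007, -1.0]]
force: [-0.3, -0.2, -0.6]
gripper_width: 0.051
16.35
top 301.7172574568017 164.995322514535
top collar 0.59 [323.0, 211.7, 5.2, 7.7]
top collar 0.56 [230.7, 225.3, 20.9, 17.7]
top collar 0.42 [291.9, 160.7, 9.1, 14.0]
  fit (array([ 0.616 , -0.1317]), 50.0, 290.8748368914239)
top shaft_end 0.9 [282.0, 156.7, 32.1, 26.0]
side 283.41022066605586 203.83807415406838
side collar 0.6 [275.8, 198.3, 19.2, 13.4]
  fit (array([ 0.6238, -0.148 ]), 236.5, 259.0774509902112)
side collar 0.57 [202.3, 209.2, 20.8, 12.9]
side shaft_end 0.74 [268.1, 214.4, 33.9, 36.3]
side shaft_end 0.63 [272.6, 196.8, 20.7, 15.4]
245 170
t 16.65 at [ 0.6247 -0.1502  0.0735] shift [-0.04  0.26 -0.07] turn [-0.06 -0.01  0.01] F [-0.1  0.7 -1.4] w 0.0513
```

View pics/d1.png

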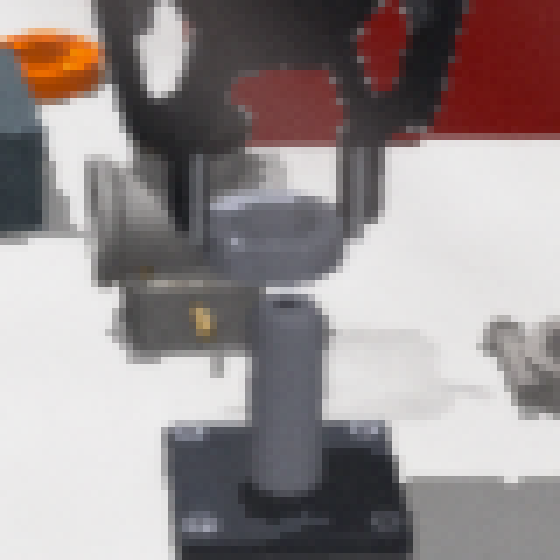

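```bash
python3 - <<'E'
from h import *
im=snap('side');s=bot.read_state();t=np.array(s['tcp_pos']);zb=t[2]+.0375-.0048
f=10;o=(262,180);a=cv2.resize(im[180:232,262:322],None,fx=f,fy=f,interpolation=cv2.INTER_CUBIC)
b=a.copy()
def ring(th,img,col):
    for r,z in((.027,0),(.027,.016),(.016,.016)):
        p=cyl(0,0,z-.008,0,r)[:60]
        p=p@Ro.from_euler('y',th,degrees=True).as_matrix().T+[t[0],t[1],zb+.008]
        q=((proj('side',p)-o+.5)*f).astype(int);cv2.polylines(img,[q],True,col,1)
ring(0,b,(255,0,0))
cv2.imwrite('pics/d2.png',np.vstack([a,b])[::1,:,::-1][:, :] if 0 else cv2.resize(np.hstack([a,b]),(800,347))[:,:,::-1])
for d in finder.masks_of('side','collar')[:3]:
    if abs(d['box'][0]+d['box'][2]/2-283)<9:
        m=cv2.moments(d['region'].astype(np.uint8),True);print('mask angle',np.degrees(.5*np.arctan2(2*m['mu11'],m['mu20']-m['mu02'])))
for th in(-10,-5,0,5):
    p=cyl(0,0,-.008,.016,.027)@Ro.from_euler('y',th,degrees=True).as_matrix().T+[t[0],t[1],zb+.008]
    h=cv2.convexHull(np.float32(proj('side',p)));m=cv2.moments(h);print(th,np.degrees(.5*np.arctan2(2*m['mu11'],m['mu20']-m['mu02'])))
E
```

```text
mask angle 2.6518398645822217
-10 -10.007505480013968
-5 -4.477820268716884
0 0.9858701865635225
5 6.371440307847993
```

View pics/d2.png

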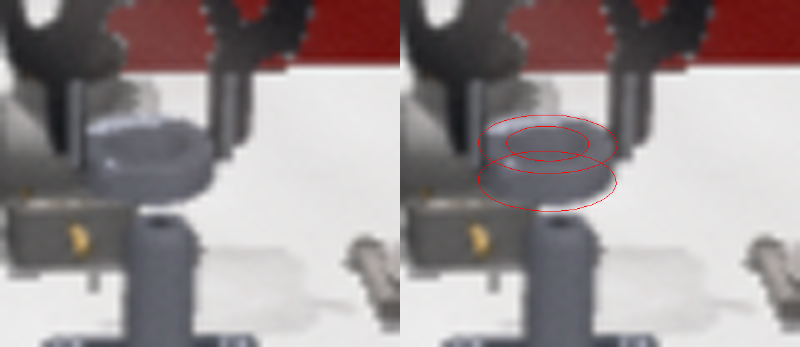

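The overlay shows the held collar is level and matches the predicted outline, about 5 mm short in x. Next I centre it and thread it slowly.

```bash
python3 -m crank '[-0.05,0.28,0,-0.06,-0.01,0, 0,0,0,0,0,0]'; python3 go.py .6302 -.1512 .055 90
```

```text
t: 16.95
tcp_pos: [0.6308, -0.1514, 0.0736]
tcp_rot: [[-0.001, 1.0, 0.0], [1.0, 0.001, 0.0], [0.0, 0.0, -1.0]]
force: [0.8, 0.6, -1.0]
gripper_width: 0.051
t 16.95 at [ 0.6308 -0.1514  0.0736] shift [ 0.01 -0.03  0.93] turn [ 0.01 -0.    0.01] F [ 0.8  0.6 -1. ] w 0.051
```

```bash
python3 -m crank '[0.01,-0.03,0.4,0,0,0, 0,0,0.4,0,0,0]'; python3 -m crank '[0,0,0.25,0,0,0]'; python3 -m crank '[0,0,0.2,0,0,0]'; python3 go.py .6302 -.1512 .035 90
```

```text
t: 17.15
tcp_pos: [0.6314, -0.1512, 0.0578]
tcp_rot: [[-0.0, 1.0, 0.003], [1.0, 0.0, -0.0], [-0.0, 0.003, -1.0]]
force: [0.3, 0.1, -2.1]
gripper_width: 0.0513
t: 17.25
tcp_pos: [0.6308, -0.1512, 0.0516]
tcp_rot: [[-0.0, 1.0, 0.002], [1.0, 0.0, -0.0], [-0.0, 0.002, -1.0]]
force: [-0.1, -0.5, -1.7]
gripper_width: 0.0509
t: 17.35
tcp_pos: [0.6303, -0.1512, 0.0466]
tcp_rot: [[-0.001, 1.0, 0.001], [1.0, 0.001, 0.0], [0.0, 0.001, -1.0]]
force: [0.5, -0.9, -1.5]
gripper_width: 0.051
t 17.35 at [ 0.6303 -0.1512  0.0466] shift [-0.   -0.    0.58] turn [ 0.01 -0.    0.01] F [ 0.5 -0.9 -1.5] w 0.051
```

```bash
python3 -m crank '[0,0,0.25,0,0,0, 0,0,0.25,0,0,0]'; python3 -m crank '[0,0,0.25,0,0,0, 0,0,0.25,0,0,0]'; python3 -m crank '[0,0,0.25,0,0,0, 0,0,0.25,0,0,0]'; python3 go.py .6302 -.1512 -.0155 90
```

```text
t: 17.55
tcp_pos: [0.63, -0.1511, 0.0353]
tcp_rot: [[-0.001, 1.0, -0.0], [1.0, 0.001, 0.0], [0.0, -0.0, -1.0]]
force: [0.5, 0.2, -0.5]
gripper_width: 0.051
t: 17.75
tcp_pos: [0.6301, -0.1512, 0.0244]
tcp_rot: [[-0.001, 1.0, -0.0], [1.0, 0.001, 0.0], [0.0, -0.0, -1.0]]
force: [0.5, -0.7, -1.2]
gripper_width: 0.0512
t: 17.95
tcp_pos: [0.6301, -0.1512, 0.0135]
tcp_rot: [[-0.001, 1.0, 0.0], [1.0, 0.001, 0.0], [0.0, 0.0, -1.0]]
force: [0.6, 0.1, -1.3]
gripper_width: 0.0509
t 17.95 at [ 0.6301 -0.1512  0.0135] shift [-0.    0.    1.45] turn [ 0.   -0.    0.01] F [ 0.6  0.1 -1.3] w 0.0509
```

```bash
python3 -m crank '[0,0,0.25,0,0,0, 0,0,0.25,0,0,0]'; python3 -m crank '[0,0,0.25,0,0,0, 0,0,0.25,0,0,0]'; python3 -m crank '[0,0,0.2,0,0,0]';  python3 go.py .6302 -.1512 -.0165 90
```

```text
t: 18.15
tcp_pos: [0.6302, -0.1512, 0.0027]
tcp_rot: [[-0.001, 1.0, 0.0], [1.0, 0.001, 0.0], [0.0, 0.0, -1.0]]
force: [-0.2, -0.4, -0.4]
gripper_width: 0.051
t: 18.35
tcp_pos: [0.6303, -0.1512, -0.0082]
tcp_rot: [[-0.0, 1.0, 0.0], [1.0, 0.0, 0.0], [0.0, 0.0, -1.0]]
force: [-0.1, -0.3, -0.8]
gripper_width: 0.051
t: 18.45
tcp_pos: [0.6302, -0.1511, -0.0127]
tcp_rot: [[-0.001, 1.0, 0.0], [1.0, 0.001, 0.0], [0.0, 0.0, -1.0]]
force: [0.4, 0.0, -1.4]
gripper_width: 0.0509
t 18.45 at [ 0.6302 -0.1511 -0.0127] shift [-0.   -0.    0.19] turn [ 0.   -0.    0.01] F [ 0.4  0.  -1.4] w 0.0509
```

```bash
python3 -m crank '[0,0,0.13,0,0,0]'; python3 -m crank '[0,0,0.1,0,0,0]'; python3 -m crank '[0,0,0.08,0,0,0]'
```

```text
t: 18.55
tcp_pos: [0.63, -0.1511, -0.0159]
tcp_rot: [[-0.001, 1.0, -0.0], [1.0, 0.001, 0.0], [0.0, -0.0, -1.0]]
force: [0.3, -0.1, -2.3]
gripper_width: 0.051
t: 18.65
tcp_pos: [0.63, -0.1511, -0.0181]
tcp_rot: [[-0.001, 1.0, -0.0], [1.0, 0.001, 0.0], [0.0, -0.0, -1.0]]
force: [0.2, 0.1, -2.6]
gripper_width: 0.0508
t: 18.75
tcp_pos: [0.6301, -0.1511, -0.0199]
tcp_rot: [[-0.0, 1.0, -0.0], [1.0, 0.0, 0.0], [0.0, -0.0, -1.0]]
force: [-0.5, 0.0, -2.4]
gripper_width: 0.0509
```

```bash
python3 -m crank '[0,0,0,0,0,0, 0,0,0,0,0,0, 0,0,0,0,0,0, 0,0,-0.5,0,0,0, 0,0,-0.5,0,0,0, 0,0,-0.5,0,0,0, 0,0,0,0,0,0]' 0; python3 -m crank '[0,0,0,0,0,0, 0,0,0,0,0,0, 0,0,0,0,0,0, 0,0,0,0,0,0]' 135 20; python3 go.py .6302 -.1512 -.006 90
```

```text
t: 19.45
tcp_pos: [0.6326, -0.1509, 0.0155]
tcp_rot: [[-0.001, 1.0, 0.005], [1.0, 0.001, 0.0], [0.0, 0.005, -1.0]]
force: [0.5, -0.5, -0.5]
gripper_width: 0.0857
t: 19.85
tcp_pos: [0.6324, -0.1512, 0.0159]
tcp_rot: [[-0.0, 1.0, 0.006], [1.0, 0.0, -0.0], [-0.0, 0.006, -1.0]]
force: [-0.8, 0.1, -0.2]
gripper_width: 0.0401
t 19.85 at [ 0.6324 -0.1512  0.0159] shift [ 0.   -0.12  1.09] turn [0.06 0.01 0.  ] F [-0.8  0.1 -0.2] w 0.0401
```

```bash
python3 -m crank '[0,-0.12,0.3,0.06,0,0, 0,0,0.35,0,0,0, 0,0,0.3,0,0,0]'; python3 -m crank '[0,0,0.15,0,0,0]';  python3 -m crank '[0,0,0.12,0,0,0]';python3 -m crank '[0,0,0.1,0,0,0]'
```

```text
t: 20.15
tcp_pos: [0.6298, -0.1512, -0.0047]
tcp_rot: [[-0.0, 1.0, -0.0], [1.0, 0.0, -0.0], [-0.0, -0.0, -1.0]]
force: [-0.0, -0.2, -0.7]
gripper_width: 0.0402
t: 20.25
tcp_pos: [0.629, -0.1512, -0.009]
tcp_rot: [[-0.0, 1.0, -0.002], [1.0, 0.0, -0.0], [-0.0, -0.002, -1.0]]
force: [-0.5, -1.0, 0.3]
gripper_width: 0.0399
t: 20.35
tcp_pos: [0.6289, -0.1511, -0.0115]
tcp_rot: [[-0.0, 1.0, -0.003], [1.0, 0.0, -0.0], [-0.0, -0.003, -1.0]]
force: [-4.8, -0.0, 19.1]
gripper_width: 0.0403
t: 20.45
tcp_pos: [0.629, -0.1511, -0.0115]
tcp_rot: [[-0.0, 1.0, -0.003], [1.0, 0.0, -0.001], [-0.001, -0.003, -1.0]]
force: [-6.8, -0.4, 20.4]
gripper_width: 0.0402
```

The press met a firm stop at the height expected for a collar fully home. On to the sleeve.

```bash
python3 -m crank '[0,0,-0.5,0,0,0, 0,0,-1,0,0,0, 0,0,-1,0,0,0, 0,0,-1,0,0,0, 0,0,-1,0,0,0, 0,0,-0.8,0,0,0, -0.4,-0.9,0,0,0,0, -0.4,-0.9,0,0,0,0, -0.4,-0.9,0,0,0,0, -0.4,-0.9,0,0,0,0, -0.4,-0.9,0,0,0,0, -0.4,-0.9,0,0,0,0]' 0; python3 -m crank '[-0.3,-0.9,0,0,0,0, -0.3,-0.8,0,0,0,0, 0,-0.3,0,0,0,0, 0,0,0,0,0,0]'; python3 go.py .4803 -.2125 .03 90
```

```text
t: 21.65
tcp_pos: [0.5242, -0.1969, 0.1031]
tcp_rot: [[-0.006, 1.0, 0.01], [1.0, 0.006, 0.0], [0.0, 0.01, -1.0]]
force: [-0.2, 0.2, 0.1]
gripper_width: 0.0853
t: 22.05
tcp_pos: [0.4811, -0.2116, 0.1038]
tcp_rot: [[-0.003, 1.0, 0.011], [1.0, 0.003, -0.002], [-0.002, 0.011, -1.0]]
force: [0.8, 0.5, -0.4]
gripper_width: 0.0854
t 22.05 at [ 0.4811 -0.2116  0.1038] shift [-0.04 -0.08  3.69] turn [0.12 0.02 0.03] F [ 0.8  0.5 -0.4] w 0.0854
```

```bash
python3 -m crank '[-0.04,-0.08,0.5,0.12,0.02,0.03, 0,0,0.8,0,0,0, 0,0,0.8,0,0,0, 0,0,0.8,0,0,0, 0,0,0.7,0,0,0, 0,0,0.6,0,0,0, 0,0,0,0,0,0]'; python3 go.py .4803 -.2125 -.0295 90
```

```text
t: 22.75
tcp_pos: [0.4882, -0.2084, 0.0143]
tcp_rot: [[-0.006, 1.0, 0.007], [1.0, 0.006, 0.003], [0.003, 0.007, -1.0]]
force: [-0.6, 0.5, -0.2]
gripper_width: 0.0856
t 22.75 at [ 0.4882 -0.2084  0.0143] shift [-0.21 -0.41  2.19] turn [ 0.08 -0.03  0.07] F [-0.6  0.5 -0.2] w 0.0856
```

```bash
python3 -m crank '[-0.2,-0.4,0.4,0.08,-0.03,0.07, 0,0,0.5,0,0,0, 0,0,0.5,0,0,0, 0,0,0,0,0,0]'; python3 go.py .4803 -.2125 -.0295 90
```

```text
t: 23.15
tcp_pos: [0.4811, -0.2127, -0.0156]
tcp_rot: [[0.0, 1.0, 0.001], [1.0, -0.0, -0.001], [-0.001, 0.001, -1.0]]
force: [-0.7, 0.0, -0.0]
gripper_width: 0.0853
t 23.15 at [ 0.4811 -0.2127 -0.0156] shift [ 0.01 -0.04  0.7 ] turn [ 0.01  0.01 -0.  ] F [-0.7  0.  -0. ] w 0.0853
```

```bash
python3 -m crank '[0,-0.04,0.4,0,0,0, 0,0,0.25,0,0,0, 0,0,0,0,0,0]'; python3 -m crank '[0,0,0,0,0,0, 0,0,0,0,0,0, 0,0,0,0,0,0, 0,0,0,0,0,0, 0,0,0,0,0,0]' 255 20; python3 go.py .4803 -.2125 -.0295 90
```

```text
t: 23.45
tcp_pos: [0.4808, -0.2128, -0.0294]
tcp_rot: [[0.0, 1.0, 0.002], [1.0, -0.0, -0.001], [-0.001, 0.002, -1.0]]
force: [1.0, 0.2, -0.3]
gripper_width: 0.0852
t: 23.95
tcp_pos: [0.4814, -0.2129, -0.0287]
tcp_rot: [[0.0, 1.0, 0.004], [1.0, -0.0, -0.001], [-0.001, 0.004, -1.0]]
force: [0.2, -0.8, -1.4]
gripper_width: 0.0413
t 23.95 at [ 0.4814 -0.2129 -0.0287] shift [ 0.02 -0.05  0.04] turn [ 0.04  0.01 -0.  ] F [ 0.2 -0.8 -1.4] w 0.0413
```

```bash
python3 -m crank '[0,0,0,0,0,0, 0,0,0,0,0,0, 0,0,0,0,0,1, 0,0,0,0,0,1, 0,0,0,0,0,1, 0,0,0,0,0,1, 0,0,0,0,0,1, 0,0,0,0,0,1, 0,0,0,0,0,1, 0,0,0,0,0,1, 0,0,0,0,0,1, 0,0,0,0,0,1]' 0;python3 -m crank '[0,0,0,0,0,1, 0,0,0,0,0,1, 0,0,0,0,0,1, 0,0,0,0,0,1, 0,0,0,0,0,1, 0,0,0,0,0,1, 0,0,0,0,0,1, 0,0,0,0,0,0]'; python3 go.py .4814 -.2128 -.0295 0
```

```text
t: 25.15
tcp_pos: [0.4825, -0.2126, -0.0281]
tcp_rot: [[0.788, 0.615, 0.006], [0.615, -0.788, -0.0], [0.005, 0.004, -1.0]]
force: [-0.9, 0.4, 0.2]
gripper_width: 0.0854
t: 25.95
tcp_pos: [0.4839, -0.2111, -0.0276]
tcp_rot: [[1.0, 0.028, 0.009], [0.028, -1.0, 0.001], [0.009, -0.001, -1.0]]
force: [0.3, -0.4, -0.3]
gripper_width: 0.0858
t 25.95 at [ 0.4839 -0.2111 -0.0276] shift [-0.13  0.08  0.09] turn [-0.01 -0.1   0.32] F [ 0.3 -0.4 -0.3] w 0.0858
```

```bash
python3 -m crank '[-0.12,0.08,0.09,-0.01,-0.1,0.32, 0,0,0,0,0,0]'; python3 go.py .4814 -.2128 -.0295 0;python3 -m crank '[0,0,0,0,0,0, 0,0,0,0,0,0, 0,0,0,0,0,0, 0,0,0,0,0,0, 0,0,0,0,0,0]' 255 60; python3 go.py .4814 -.2128 -.0295 0
```

```text
t: 26.15
tcp_pos: [0.4815, -0.2127, -0.0295]
tcp_rot: [[1.0, 0.001, -0.001], [0.001, -1.0, -0.0], [-0.001, 0.0, -1.0]]
force: [0.2, 0.6, 1.1]
gripper_width: 0.0858
t 26.15 at [ 0.4815 -0.2127 -0.0295] shift [-0.01  0.   -0.  ] turn [0.   0.01 0.01] F [0.2 0.6 1.1] w 0.0858
t: 26.65
tcp_pos: [0.4815, -0.2128, -0.0291]
tcp_rot: [[1.0, 0.003, -0.0], [0.003, -1.0, 0.0], [-0.0, -0.0, -1.0]]
force: [-0.2, 0.1, -0.5]
gripper_width: 0.0399
t 26.65 at [ 0.4815 -0.2128 -0.0291] shift [-0.01 -0.    0.02] turn [-0.    0.    0.03] F [-0.2  0.1 -0.5] w 0.0399
```

```bash
python3 -m crank '[0,0,-0.5,0,0,0, 0,0,-1,0,0,0, 0,0,-1,0,0,0, 0,0,-1,0,0,0, 0,0,-1,0,0,0, 0,0,-1,0,0,0, 0,0,-0.4,0,0,0, 0,0,0,0,0,0]'; python3 -m crank '[0.8,-0.35,0,0,0,0, 0.8,-0.35,0,0,0,0, 0.8,-0.35,0,0,0,0, 0.8,-0.35,0,0,0,0, 0.8,-0.35,0,0,0,0, 0.8,-0.35,0,0,0,0, 0.8,-0.35,0,0,0,0, 0.6,-0.3,0,0,0,0, 0.4,-0.2,0,0,0,0, 0,0,0,0,0,0]'; python3 go.py .6302 -.1512 .08 0
```

```text
t: 27.45
tcp_pos: [0.4798, -0.2124, 0.0948]
tcp_rot: [[1.0, 0.003, -0.003], [0.003, -1.0, 0.001], [-0.003, -0.001, -1.0]]
force: [0.3, 1.0, -1.1]
gripper_width: 0.0398
t: 28.45
tcp_pos: [0.6068, -0.1493, 0.0811]
tcp_rot: [[1.0, 0.001, -0.027], [0.001, -1.0, 0.007], [-0.027, -0.007, -1.0]]
force: [-0.2, -0.0, -0.9]
gripper_width: 0.04
t 28.45 at [ 0.6068 -0.1493  0.0811] shift [1.17 0.09 0.02] turn [-0.08  0.31  0.01] F [-0.2 -0.  -0.9] w 0.04
```

```bash
python3 -m crank '[0,0,-0.1,-0.08,0.31,0, 0.6,0.05,0,0,0,0, 0.5,0.04,0,0,0,0, 0,0,0,0,0,0]'; python3 go.py .6302 -.1512 .065 0
```

```text
t: 28.85
tcp_pos: [0.6249, -0.1529, 0.0803]
tcp_rot: [[1.0, -0.001, -0.007], [-0.001, -1.0, -0.001], [-0.007, 0.001, -1.0]]
force: [0.3, -0.4, -0.8]
gripper_width: 0.0397
t 28.85 at [ 0.6249 -0.1529  0.0803] shift [ 0.27 -0.09  0.76] turn [ 0.01  0.08 -0.01] F [ 0.3 -0.4 -0.8] w 0.0397
```

```bash
python3 -m crank '[0.28,-0.08,0,0,0.08,0, 0,0,0,0,0,0]'; python3 go.py .6302 -.1512 .065 0; python3 - <<'E'
from h import *
np.set_printoptions(precision=4,suppress=True)
im=snap('side');s=bot.read_state();t=np.array(s['tcp_pos']);zb=t[2]+.0291
f=9;o=(255,175);a=cv2.resize(im[175:260,255:325],None,fx=f,fy=f,interpolation=cv2.INTER_CUBIC)
for r,z,h in((.021,zb,.028),(.027,.012,.016)):
    q=((proj('side',cyl(t[0],t[1],z,h,r))-o+.5)*f).astype(int);cv2.polylines(a,[q[:60],q[60:]],True,(255,0,0),1)
cv2.imwrite('pics/e1.png',cv2.resize(a,None,fx=.78,fy=.78)[:,:,::-1])
E
```

```text
t: 29.05
tcp_pos: [0.6298, -0.1519, 0.0797]
tcp_rot: [[1.0, -0.002, -0.002], [-0.002, -1.0, -0.001], [-0.002, 0.001, -1.0]]
force: [0.0, 0.1, -1.3]
gripper_width: 0.0398
t 29.05 at [ 0.6298 -0.1519  0.0797] shift [ 0.02 -0.04  0.74] turn [ 0.01  0.02 -0.03] F [ 0.   0.1 -1.3] w 0.0398
```

View pics/e1.png

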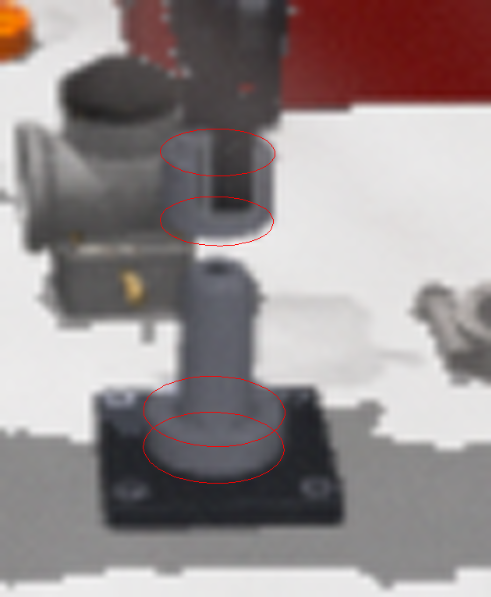

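The collar's outline matches the fully-home position, and the sleeve hangs level over the shaft. Lowering it.

```bash
python3 -m crank '[0.02,-0.04,0.3,0,0.02,0, 0,0,0.3,0,0,0, 0,0,0.3,0,0,0]'; python3 go.py .6302 -.1512 .05 0;  python3 -m crank '[0,0,0.2,0,0,0]'; python3 -m crank '[0,0,0.2,0,0,0]'; python3 go.py .6302 -.1512 .0 0
```

```text
t: 29.4
tcp_pos: [0.6294, -0.1518, 0.0612]
tcp_rot: [[1.0, -0.003, -0.0], [-0.003, -1.0, -0.002], [-0.0, 0.002, -1.0]]
force: [-0.5, -0.0, -1.0]
gripper_width: 0.0399
t 29.4 at [ 0.6294 -0.1518  0.0612] shift [ 0.04 -0.03  0.56] turn [ 0.02  0.   -0.03] F [-0.5 -0.  -1. ] w 0.0399
t: 29.5
tcp_pos: [0.6287, -0.1517, 0.0562]
tcp_rot: [[1.0, -0.003, -0.001], [-0.003, -1.0, -0.002], [-0.001, 0.002, -1.0]]
force: [-0.7, 0.2, -0.8]
gripper_width: 0.0399
t: 29.6
tcp_pos: [0.6286, -0.1516, 0.0516]
tcp_rot: [[1.0, -0.003, -0.002], [-0.003, -1.0, -0.002], [-0.002, 0.002, -1.0]]
force: [-0.6, -0.2, -0.2]
gripper_width: 0.0396
t 29.6 at [ 0.6286 -0.1516  0.0516] shift [ 0.09 -0.03  2.58] turn [ 0.02  0.02 -0.03] F [-0.6 -0.2 -0.2] w 0.0396
```

Past the chamfer; re-centring x by 1.5 mm and lowering on.

```bash
python3 -m crank '[0.08,-0.03,0.05,0.02,0.02,-0.03, 0,0,0.25,0,0,0, 0,0,0.25,0,0,0]'; python3 -m crank '[0,0,0.25,0,0,0, 0,0,0.25,0,0,0]'; python3 -m crank '[0,0,0.25,0,0,0, 0,0,0.25,0,0,0]'; python3 go.py .6302 -.1512 -.001 0
```

```text
t: 29.9
tcp_pos: [0.6304, -0.151, 0.0396]
tcp_rot: [[1.0, -0.0, 0.0], [-0.0, -1.0, 0.0], [0.0, -0.0, -1.0]]
force: [-0.4, 0.1, -0.6]
gripper_width: 0.0398
t: 30.1
tcp_pos: [0.6305, -0.1511, 0.0288]
tcp_rot: [[1.0, -0.0, 0.0], [-0.0, -1.0, 0.0], [0.0, -0.0, -1.0]]
force: [0.1, 0.6, -1.4]
gripper_width: 0.0398
t: 30.3
tcp_pos: [0.6304, -0.151, 0.0178]
tcp_rot: [[1.0, 0.0, 0.0], [0.0, -1.0, 0.0], [0.0, -0.0, -1.0]]
force: [0.1, 0.3, -0.6]
gripper_width: 0.0398
t 30.3 at [ 0.6304 -0.151   0.0178] shift [-0.01  0.01  0.94] turn [-0. -0.  0.] F [ 0.1  0.3 -0.6] w 0.0398
```

```bash
python3 -m crank '[0,0,0.25,0,0,0, 0,0,0.25,0,0,0]'; python3 -m crank '[0,0,0.15,0,0,0]'; python3 -m crank '[0,0,0.12,0,0,0]'; python3 -m crank '[0,0,0.1,0,0,0]'; python3 go.py .6302 -.1512 -.001 0
```

```text
t: 30.5
tcp_pos: [0.6304, -0.151, 0.0068]
tcp_rot: [[1.0, -0.0, -0.0], [-0.0, -1.0, 0.0], [-0.0, -0.0, -1.0]]
force: [-0.2, 0.3, -1.4]
gripper_width: 0.0401
t: 30.6
tcp_pos: [0.6301, -0.151, 0.0031]
tcp_rot: [[1.0, -0.0, -0.001], [-0.0, -1.0, 0.0], [-0.001, -0.0, -1.0]]
force: [-0.2, 0.9, -1.2]
gripper_width: 0.04
t: 30.7
tcp_pos: [0.6301, -0.151, 0.0003]
tcp_rot: [[1.0, 0.0, -0.001], [0.0, -1.0, 0.001], [-0.001, -0.001, -1.0]]
force: [0.2, -0.3, -1.4]
gripper_width: 0.0399
t: 30.8
tcp_pos: [0.63, -0.1509, -0.0012]
tcp_rot: [[1.0, 0.0, -0.001], [0.0, -1.0, 0.001], [-0.001, -0.001, -1.0]]
force: [-4.3, 0.1, 12.9]
gripper_width: 0.0398
t 30.8 at [ 0.63   -0.1509 -0.0012] shift [ 0.01  0.01 -0.01] turn [-0.01  0.01  0.  ] F [-4.3  0.1 12.9] w 0.0398
```

Contact came at exactly the height computed for sleeve home (13 N push). I release it and go for the bearing.

```bash
python3 -m crank '[0,0,0,0,0,0, 0,0,0,0,0,0, 0,0,0,0,0,0, 0,0,-0.5,0,0,0, 0,0,-1,0,0,0, 0,0,-1,0,0,0, 0,0,-1,0,0,0, 0,0,-1,0,0,0, 0,0,-1,0,0,0, 0,0,-1,0,0,0, 0,0,-1,0,0,0, 0,0,-1,0,0,0]' 0; python3 -m crank '[-0.7,-0.3,-0.3,0,0,0, -1,-0.6,0,0,0,0, -1,-1,0,0,0,0, -1,-1,0,0,0,0, -1,-1,0,0,0,0, -1,-1,0,0,0,0, -1,-1,0,0,0,0, -0.6,-1,0,0,0,0, -0.3,-1,0,0,0,0, 0,-1,0,0,0,0, 0,-1,0,0,0,0, 0,-1,0,0,0,0]'; python3 go.py .4745 .355 .12 0
```

```text
t: 32.0
tcp_pos: [0.6296, -0.151, 0.1796]
tcp_rot: [[1.0, 0.0, 0.0], [0.0, -1.0, 0.0], [0.0, -0.0, -1.0]]
force: [0.3, -0.4, 0.0]
gripper_width: 0.0856
t: 33.2
tcp_pos: [0.476, 0.0698, 0.1989]
tcp_rot: [[1.0, -0.008, 0.027], [-0.008, -1.0, -0.006], [0.027, 0.006, -1.0]]
force: [1.2, -0.3, 0.1]
gripper_width: 0.0851
t 33.2 at [0.476  0.0698 0.1989] shift [ -0.3  -14.28   3.86] turn [ 0.07 -0.31 -0.09] F [ 1.2 -0.3  0.1] w 0.0851
```

```bash
python3 -m crank '[0,-1,0,0.07,-0.31,-0.09, 0,-1,0,0,0,0, 0,-1,0,0,0,0, 0,-1,0,0,0,0, 0,-1,0,0,0,0, 0,-1,0,0,0,0, 0,-1,0,0,0,0, 0,-1,0,0,0,0, 0,-1,0,0,0,0, 0,-1,0,0,0,0, 0,-0.9,0,0,0,0, 0,-0.8,0,0,0,0]'; python3 -m crank '[0,-0.6,0,0,0,0, 0,-0.4,0,0,0,0, 0,0,0,0,0,0]'; python3 go.py .4745 .355 .08 0
```

```text
t: 34.4
tcp_pos: [0.4766, 0.3147, 0.2111]
tcp_rot: [[1.0, 0.0, 0.015], [0.0, -1.0, 0.006], [0.015, -0.006, -1.0]]
force: [0.2, 0.2, -0.0]
gripper_width: 0.0857
t: 34.7
tcp_pos: [0.4759, 0.3386, 0.2124]
tcp_rot: [[1.0, 0.004, 0.016], [0.004, -1.0, 0.008], [0.016, -0.008, -1.0]]
force: [-1.3, 0.1, 0.4]
gripper_width: 0.0853
t 34.7 at [0.4759 0.3386 0.2124] shift [-0.18 -0.77  6.62] turn [-0.09 -0.18  0.04] F [-1.3  0.1  0.4] w 0.0853
```

```bash
python3 -m crank '[-0.05,-0.75,0,-0.09,-0.18,0.04, 0,0,0.6,0,0,0, 0,0,1,0,0,0, 0,0,1,0,0,0, 0,0,1,0,0,0, 0,0,1,0,0,0, 0,0,1,0,0,0, 0,0,1,0,0,0, 0,0,0.8,0,0,0, 0,0,0.5,0,0,0, 0,0,0,0,0,0]'; python3 go.py .4745 .355 -.0 0
```

```text
t: 35.8
tcp_pos: [0.477, 0.332, 0.0426]
tcp_rot: [[1.0, -0.015, -0.002], [-0.015, -1.0, -0.018], [-0.001, 0.018, -1.0]]
force: [0.2, 0.7, 0.5]
gripper_width: 0.0851
t 35.8 at [0.477  0.332  0.0426] shift [-0.14 -1.19  2.11] turn [ 0.21  0.02 -0.17] F [0.2 0.7 0.5] w 0.0851
```

```bash
python3 -m crank '[0,-0.6,0,0.21,0.02,-0.17, -0.1,-0.5,0,0,0,0, 0,0,0,0,0,0]'; python3 go.py .4745 .355 -.0365 0
```

```text
t: 36.1
tcp_pos: [0.4762, 0.3557, 0.0439]
tcp_rot: [[1.0, -0.0, 0.003], [-0.0, -1.0, 0.003], [0.003, -0.003, -1.0]]
force: [-0.4, 0.6, 0.6]
gripper_width: 0.0854
t 36.1 at [0.4762 0.3557 0.0439] shift [-0.1   0.05  4.02] turn [-0.04 -0.03 -0.  ] F [-0.4  0.6  0.6] w 0.0854
```

```bash
python3 -m crank '[-0.1,0.05,0.4,-0.04,-0.03,0, 0,0,0.6,0,0,0, 0,0,0.6,0,0,0, 0,0,0.5,0,0,0, 0,0,0,0,0,0]'; python3 go.py .4745 .355 -.0365 0; python3 - <<'E'
from h import *
im=snap('side');cv2.imwrite('pics/b1.png',cv2.resize(im[150:200,190:260],None,fx=9,fy=9,interpolation=cv2.INTER_CUBIC)[:,:,::-1])
E
```

```text
t: 36.6
tcp_pos: [0.4743, 0.3556, -0.0009]
tcp_rot: [[1.0, 0.001, 0.001], [0.001, -1.0, 0.0], [0.001, -0.0, -1.0]]
force: [-0.6, -0.1, -0.8]
gripper_width: 0.0854
t 36.6 at [ 0.4743  0.3556 -0.0009] shift [0.01 0.03 1.78] turn [-0.   -0.02  0.01] F [-0.6 -0.1 -0.8] w 0.0854
```

View pics/b1.png

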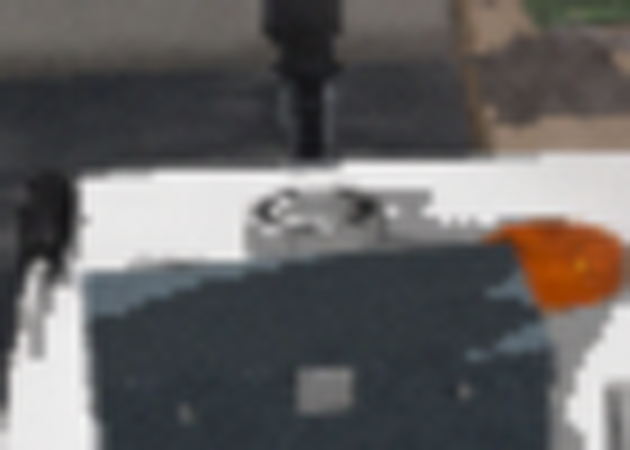

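The bearing is under the fingers, centred in x at about (224.5,174) in full-picture pixels. Descending and gripping.

```bash
python3 -m crank '[0,0.03,0.4,0,0,0, 0,0,0.4,0,0,0, 0,0,0.4,0,0,0, 0,0,0.35,0,0,0, 0,0,0.15,0,0,0]'; python3 -m crank '[0,0,0,0,0,0, 0,0,0,0,0,0, 0,0,0,0,0,0, 0,0,0,0,0,0]' 255 20; python3 go.py .4745 .355 -.0365 0
```

```text
t: 37.15
tcp_pos: [0.4757, 0.3554, -0.0365]
tcp_rot: [[1.0, 0.0, 0.004], [0.0, -1.0, 0.002], [0.004, -0.002, -1.0]]
force: [0.4, 1.0, -0.1]
gripper_width: 0.0854
t: 37.55
tcp_pos: [0.4754, 0.355, -0.0368]
tcp_rot: [[1.0, 0.0, 0.003], [0.0, -1.0, 0.001], [0.003, -0.001, -1.0]]
force: [0.8, 0.0, -2.4]
gripper_width: 0.06
t 37.55 at [ 0.4754  0.355  -0.0368] shift [-0.04  0.   -0.02] turn [-0.01 -0.03  0.  ] F [ 0.8  0.  -2.4] w 0.06
```

```bash
python3 -m crank '[0,0,0,0,0,0, 0,0,0,0,0,0, 0,0,0,0,0,-1, 0,0,0,0,0,-1, 0,0,0,0,0,-1, 0,0,0,0,0,-1, 0,0,0,0,0,-1, 0,0,0,0,0,-1, 0,0,0,0,0,-1, 0,0,0,0,0,-1, 0,0,0,0,0,-1, 0,0,0,0,0,-1]' 0; python3 go.py .475 .355 -.0365 90; python3 -m crank '[0,0,0,0,0,-1, 0,0,0,0,0,-1, 0,0,0,0,0,-1, 0,0,0,0,0,-1, 0,0,0,0,0,-1, 0,0,0,0,0,-1, 0,0,0,0,0,-1, 0,0,0,0,0,0]'; python3 go.py .475 .355 -.0365 90
```

```text
t: 38.75
tcp_pos: [0.4785, 0.3571, -0.0338]
tcp_rot: [[0.615, 0.788, 0.01], [0.788, -0.615, 0.005], [0.01, 0.005, -1.0]]
force: [0.1, 0.0, -0.2]
gripper_width: 0.0853
t 38.75 at [ 0.4785  0.3571 -0.0338] shift [-0.19 -0.08  0.13] turn [ 0.1  -0.1  -7.59] F [ 0.1  0.  -0.2] w 0.0853
t: 39.55
tcp_pos: [0.4818, 0.3568, -0.032]
tcp_rot: [[0.028, 0.999, 0.016], [1.0, -0.028, 0.006], [0.007, 0.016, -1.0]]
force: [0.1, 0.1, 0.4]
gripper_width: 0.0852
t 39.55 at [ 0.4818  0.3568 -0.032 ] shift [-0.1  -0.34  0.22] turn [ 0.18 -0.08 -0.33] F [0.1 0.1 0.4] w 0.0852
```

```bash
python3 -m crank '[-0.09,-0.3,0.15,0.18,-0.08,-0.33, 0,0,0,0,0,0]'; python3 go.py .475 .355 -.0365 90
```

```text
t: 39.75
tcp_pos: [0.4756, 0.3549, -0.0352]
tcp_rot: [[0.001, 1.0, -0.001], [1.0, -0.001, -0.001], [-0.001, -0.001, -1.0]]
force: [-0.6, -0.1, -0.3]
gripper_width: 0.0854
t 39.75 at [ 0.4756  0.3549 -0.0352] shift [ 0.01 -0.03  0.07] turn [-0.01  0.01 -0.01] F [-0.6 -0.1 -0.3] w 0.0854
```

```bash
python3 -m crank '[0,0,0.04,0,0,0, 0,0,0,0,0,0, 0,0,0,0,0,0, 0,0,0,0,0,0, 0,0,0,0,0,0]' 255 80; python3 -m crank '[0,0,-0.5,0,0,0, 0,0,-1,0,0,0, 0,0,-1,0,0,0, 0,0,-1,0,0,0, 0,0,-1,0,0,0, 0,0,-1,0,0,0, 0,0,-1,0,0,0, 0,0,-1,0,0,0, 0,0,-1,0,0,0, 0,0,-1,0,0,0, 0,0,0,0,0,0]'; python3 go.py .5 .2 .165 90
```

```text
t: 40.25
tcp_pos: [0.4754, 0.3552, -0.0351]
tcp_rot: [[0.002, 1.0, -0.0], [1.0, -0.002, -0.002], [-0.002, -0.0, -1.0]]
force: [-0.2, -0.1, 0.8]
gripper_width: 0.0573
t: 41.35
tcp_pos: [0.4719, 0.3514, 0.1599]
tcp_rot: [[0.001, 1.0, -0.011], [1.0, -0.002, -0.01], [-0.01, -0.011, -1.0]]
force: [0.7, 0.0, -3.0]
gripper_width: 0.0573
t 41.35 at [0.4719 0.3514 0.1599] shift [-7.57  1.41 -0.19] turn [-0.12  0.12 -0.02] F [ 0.7  0.  -3. ] w 0.0573
```

```bash
python3 -m crank '[-0.5,0,0,-0.12,0.12,0, -1,0,0,0,0,0, -1,0,0,0,0,0, -1,0,0,0,0,0, -1,0,0,0,0,0, -1,0,0,0,0,0, -1,0,0,0,0,0, -1,0,0,0,0,0, -1,0,0,0,0,0, -1,0,0,0,0,0, -1,0,0,0,0,0, -1,0,0,0,0,0]'; python3 go.py .6302 -.1512 .13 90
```

```text
t: 42.55
tcp_pos: [0.4604, 0.1092, 0.1473]
tcp_rot: [[-0.008, 1.0, -0.024], [1.0, 0.007, -0.008], [-0.007, -0.024, -1.0]]
force: [1.0, 0.2, -3.2]
gripper_width: 0.0573
t 42.55 at [0.4604 0.1092 0.1473] shift [-13.08   8.41   0.76] turn [-0.27  0.09  0.09] F [ 1.   0.2 -3.2] w 0.0573
```

```bash
python3 -m crank '[-1,0.1,-0.1,-0.27,0.09,0.09, -1,0.2,-0.1,0,0,0, -1,0.4,-0.1,0,0,0, -1,0.7,0,0,0,0, -1,0.7,0,0,0,0, -1,0.7,0,0,0,0, -1,0.7,0,0,0,0, -1,0.7,0,0,0,0, -1,0.7,0,0,0,0, -1,0.7,0,0,0,0, -1,0.7,0,0,0,0, -0.8,0.7,0,0,0,0]'; python3 go.py .6302 -.1512 .13 90
```

```text
t: 43.75
tcp_pos: [0.5888, -0.141, 0.1366]
tcp_rot: [[-0.001, 1.0, -0.031], [1.0, 0.001, -0.002], [-0.002, -0.031, -1.0]]
force: [-0.2, -0.9, -2.6]
gripper_width: 0.0569
t 43.75 at [ 0.5888 -0.141   0.1366] shift [-0.51  2.08  0.27] turn [-0.36  0.02  0.01] F [-0.2 -0.9 -2.6] w 0.0569
```

```bash
python3 -m crank '[-0.1,0.3,0,-0.36,0.02,0, -0.1,0.6,0,0,0,0, -0.1,0.6,0,0,0,0, -0.1,0.4,0,0,0,0, 0,0,0,0,0,0]'; python3 go.py .6302 -.1512 .1 90
```

```text
t: 44.25
tcp_pos: [0.6235, -0.1552, 0.127]
tcp_rot: [[0.006, 1.0, -0.013], [1.0, -0.006, -0.0], [-0.0, -0.013, -1.0]]
force: [-0.7, -0.2, -2.0]
gripper_width: 0.0572
t 44.25 at [ 0.6235 -0.1552  0.127 ] shift [0.2  0.35 1.35] turn [-0.15  0.   -0.07] F [-0.7 -0.2 -2. ] w 0.0572
```

```bash
python3 -m crank '[0.1,0.1,0,-0.15,0,-0.07, 0.1,0.2,0,0,0,0, 0,0,0.4,0,0,0, 0,0,0.4,0,0,0, 0,0,0.4,0,0,0, 0,0,0,0,0,0]'; python3 go.py .6302 -.1512 .0649 90
```

```text
t: 44.85
tcp_pos: [0.6269, -0.1496, 0.0994]
tcp_rot: [[-0.003, 1.0, -0.004], [1.0, 0.003, 0.0], [0.0, -0.004, -1.0]]
force: [-0.4, -0.0, -3.3]
gripper_width: 0.0574
t 44.85 at [ 0.6269 -0.1496  0.0994] shift [-0.08  0.17  1.72] turn [-0.04 -0.    0.03] F [-0.4 -0.  -3.3] w 0.0574
```

```bash
python3 -m crank '[-0.08,0.15,0,-0.04,0,0.03, 0,0,0.4,0,0,0, 0,0,0.4,0,0,0, 0,0,0.4,0,0,0, 0,0,0.25,0,0,0, 0,0,0,0,0,0]'; python3 go.py .6302 -.1512 .062 90; python3 - <<'E'
from h import *
im=snap('side');s=bot.read_state();t=np.array(s['tcp_pos']);zb=t[2]+.0351;print(zb)
f=9;o=(255,175);a=cv2.resize(im[175:260,255:325],None,fx=f,fy=f,interpolation=cv2.INTER_CUBIC);b=a.copy()
for x,y,r,z,h in((t[0],t[1],.031,zb,.016),(.6302,-.1512,.021,.028,.028),(.6302,-.1512,.027,.012,.016)):
    q=((proj('side',cyl(x,y,z,h,r))-o+.5)*f).astype(int);cv2.polylines(b,[q[:60],q[60:]],True,(255,0,0),1)
cv2.imwrite('pics/f1.png',cv2.resize(np.hstack([a,b]),None,fx=.63,fy=.63)[:,:,::-1])
E
```

```text
t: 45.45
tcp_pos: [0.63, -0.1518, 0.0673]
tcp_rot: [[0.0, 1.0, -0.0], [1.0, -0.0, -0.0], [-0.0, -0.0, -1.0]]
force: [-0.2, 0.9, -3.0]
gripper_width: 0.0572
t 45.45 at [ 0.63   -0.1518  0.0673] shift [0.03 0.01 0.27] turn [-0.    0.   -0.01] F [-0.2  0.9 -3. ] w 0.0572
0.10278209191261908
```

View pics/f1.png

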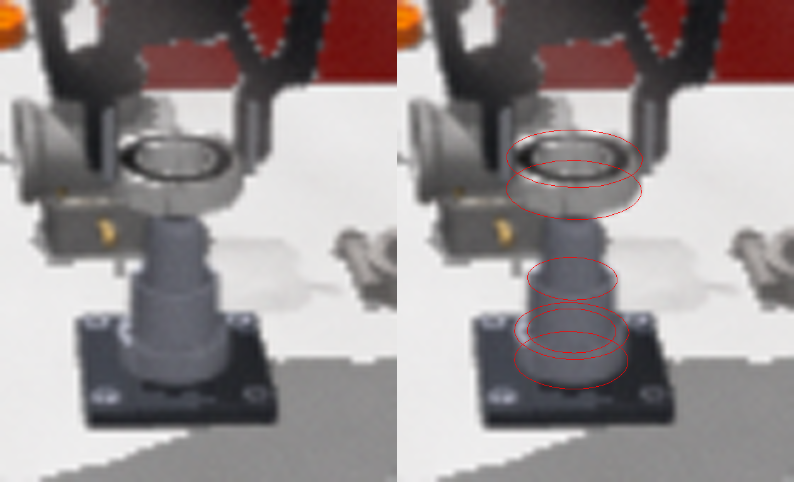

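The side view shows the stack at its predicted home outlines and the bearing level and centred, about 16 mm above the shaft end. I'll lower it the last 5 mm.

```bash
python3 -m crank '[0.03,0.01,0.12,0,0,0, 0,0,0.12,0,0,0, 0,0,0,0,0,0, 0,0,0,0,0,0]'; python3 go.py .6302 -.1512 .062 90
```

```text
t: 45.9
tcp_pos: [0.6312, -0.1509, 0.0634]
tcp_rot: [[0.0, 1.0, 0.002], [1.0, -0.0, -0.0], [-0.0, 0.002, -1.0]]
force: [-0.5, 0.1, -2.6]
gripper_width: 0.0572
t 45.9 at [ 0.6312 -0.1509  0.0634] shift [-0.01 -0.05  0.07] turn [ 0.02  0.   -0.01] F [-0.5  0.1 -2.6] w 0.0572
```

```bash
python3 -m crank '[-0.01,-0.05,0.06,0.02,0,0, 0,0,0,0,0,0]'; python3 go.py .6302 -.1512 .062 90; python3 - <<'E'
from h import *
# nothing else moved? compare with the first pictures
px={'brown':(.4453,.0),}
for c,n in(('top','parts_box'),('side','carburettor'),('top','bearing'),('side','parts_box'),('side','spanner'),('top','con_rod'),('top','screwdriver')):
    im=snap(c);d=finder.find_in(c,n)[:2];print(c,n,[(np.round(x['box'],0).tolist(),round(x['confidence'],2)) for x in d])
d=cv2.absdiff(cv2.cvtColor(np.load('side0.npy'),cv2.COLOR_RGB2GRAY),cv2.cvtColor(im0:=snap('side'),cv2.COLOR_RGB2GRAY))
n,l,st,ce=cv2.connectedComponentsWithStats((d>60).astype(np.uint8));print([s.tolist() for s in st[1:] if s[4]>25])
togo([.6302,-.1512,.062],90)
E
```

```text
t: 46.1
tcp_pos: [0.6304, -0.1512, 0.0625]
tcp_rot: [[0.0, 1.0, 0.001], [1.0, -0.0, -0.0], [-0.0, 0.001, -1.0]]
force: [0.2, -0.9, -3.1]
gripper_width: 0.057
t 46.1 at [ 0.6304 -0.1512  0.0625] shift [-0.   -0.01  0.02] turn [ 0.01  0.   -0.  ] F [ 0.2 -0.9 -3.1] w 0.057
top parts_box [([180.0, 193.0, 44.0, 55.0], 0.67)]
side carburettor [([253.0, 183.0, 38.0, 36.0], 0.57), ([199.0, 176.0, 53.0, 31.0], 0.5)]
top bearing [([146.0, 181.0, 21.0, 20.0], 0.71), ([292.0, 157.0, 6.0, 14.0], 0.62)]
side parts_box [([199.0, 176.0, 55.0, 36.0], 0.6)]
side spanner [([228.0, 288.0, 92.0, 13.0], 0.86), ([278.0, 232.0, 19.0, 12.0], 0.22)]
top con_rod [([264.0, 111.0, 32.0, 25.0], 0.71)]
top screwdriver [([116.0, 253.0, 54.0, 11.0], 0.51)]
[[70, 0, 131, 94, 4659], [124, 0, 31, 10, 220], [191, 15, 86, 90, 2056], [62, 68, 8, 16, 40], [285, 91, 7, 13, 63], [74, 93, 22, 31, 326], [286, 110, 17, 2, 32], [39, 114, 7, 17, 33], [25, 134, 15, 19, 44], [282, 145, 13, 3, 30], [260, 169, 11, 19, 124], [217, 171, 17, 8, 103], [278, 190, 32, 24, 267], [209, 226, 21, 14, 217], [180, 237, 158, 53, 3619], [77, 243, 30, 13, 293], [223, 245, 20, 14, 202]]
t 46.85 at [ 0.6306 -0.1511  0.0625] shift [-0.01 -0.02  0.03] turn [ 0.01  0.   -0.  ] F [-0.1  0.3 -2. ] w 0.0574
```

Pose is stable, nothing else has moved, and the wrist force is just the bearing's weight. Handing in.

```bash
python3 -c "
from plant import bot
print(bot.hand_in())"
```

```text
the job is handed in; nothing more can be done
None
```

I finished the build and handed it in at about 47 s, with the bearing still held over the shaft.

- **Collar:** It went down the shaft without binding and was let go. I then pressed on it lightly, about 20 N, and it stopped firmly at the height expected for resting on the plate.
- **Sleeve:** It went down freely and met the collar exactly at its computed home height with a 13 N push, then I let go. The last side picture shows both rings at their predicted home outlines.
- **Bearing:** I carried it with its underside at least about 17 cm above the table, clear of the 56 mm parts box and 109 mm carburettor. It is level and within about 1 mm of the shaft position I measured. Its underside works out at about 98 mm, roughly 11 mm above the shaft's end. The wrist force was just its weight, so it was not touching.
- **Other parts:** The parts box, spanner and orange look-alike showed within about 3 pixels of where they were. The carburettor box came out wider, probably because the gripper and bearing overlap it in the picture. I had no starting reference for the con rod and screwdriver, and I did not check the brown ring separately.

**Disagreements in my checks:**
- **TCP height:** The reported value was about 37.5 mm too low. The first collar grasp closed on air because of it. I found the offset with a touch on an empty patch (about 35 N) and corrected for it from then on.
- **Gripper width:** It read 2–5 mm under the known part sizes, more at higher grip force, but the grips held.
- **Outlines:** The predicted outlines sat about 1 pixel (3 mm) low in the side camera, the same for every part.

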